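# Pack the soap in its travel case and put the lid on

### The arm

A 6-joint arm with a two-finger parallel gripper is mounted at the origin on the work surface. World frame = base frame: x ahead of the robot, y to its left, z up, the work surface at z = 0. Lengths are in m, angles in rad, forces in N, time in s.
With the tool pointing down it reaches from about 0.425 to 0.925 m from the base axis. Payload 12.5 kg.
Tool frame: the origin (TCP) lies midway between the tips of the shut fingers; the grasp point (between the pads) lies 19 mm behind it (arm.grasp_offset is the distance from the TCP to the grasp point, in m); z points along the fingers, y is the line along which they close (so a half turn about z gives the same grasp; the last joint's range is limited). The gripper opens to 85 mm and grips with 20 to 120 N. Pads are 22 mm wide; open, the fingers measure 114 mm over their backs; the gripper's body (76 mm by 85 mm) begins 54 mm behind the grasp point. The pads swing forward as they close: fully open they stand 13 mm farther back than shut.
Start: joints at [-1.415, 0.491, 1.559, -0, 1.092, -0.106], TCP at [0.162, -0.604, 0.192] pointing down, gripper open.
Joint ranges: [-3.1, 3.1], [-0.84, 2.19], [0.05, 2.79], [-1.13, 4.28], [0.06, 2.93], [-2.69, 2.69]. Speed limits (rad/s): [2.22, 2.22, 2.79, 3.14, 3.14, 3.14].

### API

Orientations are given as a rotation vector (axis times angle).
In Python, from rig import arm gives the robot as it stands.
- The arm moves only by the tool arm_command, never from a script. Its argument "commands" is a list of rows, each a list of 3 entries, a list of its own where there are three numbers: the turn, a rotation vector about the tool's x, y, z in rad, then the shift along the tool's x, y, z in mm, then the finger opening in mm, from 0 to 85.4. In form: [[[wx, wy, wz], [tx, ty, tz], claw], ...]. A call has 1 to 8 rows; each row shifts and turns the commanded pose from where the row before left it, along the tool's axes as they then stand; what a row does not reach is not made up. A row lasts 1/12 s, in which the tool goes at most 41.7 mm and 7.16 degrees, less where a joint would pass 70% of its speed; a pose out of reach is approached as far as the arm can. A call with a gripper value outside its range is refused whole. The fingers move at their own pace and stop on an object; "newtons" is the grip in N (left out, the last holds). Time passes only in rows, so rows that do not move let the fingers close. It gives the time, the measured TCP pose, the force, the opening and the grip force at its end, in the units of the state.
- arm.get_state(): the state, without advancing time (a new reading comes with each control period).
- arm.snapshot(name): name is "side" or "top"; returns a dict with "image" (480x640x3 uint8, red, green, blue), "fx", "fy", "cx", "cy" (pixels), "k1" (the pictures are not rectified: a ray, as slopes to the right and down, at radius r is drawn at 1 + k1 r^2 times it, then the intrinsics apply), "R" (3x3) and "t" (3): a world point X has camera coordinates R X + t. Camera axes: x right, y down, z forward; pixel columns grow to the right and rows downward; lengths in m; the calibration is good to about 2 mm. A picture is of the moment at which its call begins. There is no depth.
- arm.close_job(): hands the job in; it is judged then, once.
The state is a dict: "t": time; "joint_positions": joint angles; "joint_vel": joint speeds; "effort": joint torques, N m; "eef_pos": TCP position; "ee_rot": TCP orientation; "force": force on the tool from outside, world axes, zero at the start; "wrist_torque": the same for the moment, N m; "gripper_width": opening from 0.0 (shut) to 1.0 (fully open); "finger_force": force on a finger pad.
Only numpy, scipy, OpenCV 4.12 (cv2) and the standard library are available. Lean on these libraries where they do the work, as an engineer would, in place of code of your own. Each camera call takes 0.05 s, during which the arm holds its last target. There are 200 camera calls.

### The job

Pack the soap for a trip: lay the cream soap bar flat in the open aluminium travel case, then take the case's lid from the slanted bamboo rest and put it on the case, so that it sits fully down, level and square all round. Lower the soap and the lid into place rather than dropping them, and leave the nail lamp, earring stand, hair roller and nail file where they stand.

Things in the scene. Friction and masses are not known exactly. Their poses are not given: they have to be found in the camera images.
- case: Open aluminium soap-case bottom, fixed. Origin: underside centre; x short way, z up. Base plate 100(x) x 134(y) x 6 mm: soap lies on it, lid rim stands on its border. Upstand 3 mm thick, top 20 mm above counter, leaning in: outside 82 x 116 mm at foot, 77 x 111 at top; inside at top 71 x 105. Long sides have a 44 mm gap mid-way (finger scoop). Same after half a turn.
- lid: Case lid, loose, 0.14 kg: upside-down aluminium tray, outside 92(x) x 126(y) x 36 mm, inside 86 x 120 x 33 deep. Centred on top a black grip bar 12(x) x 104(y) mm, from 36 to 58 mm above the rim. Origin: centre of the open rim plane; z out through the bar. Starts on the rest, z leaning 40 degrees to the robot side. On the case: origin 6 mm above the case's, axes parallel (half turn is the same).
- rest: Slanted bamboo rest, fixed, 130 mm wide (y). Origin: centre of its foot. Its board slopes 40 degrees, low edge towards its -x (robot side), high edge 95 mm up, with a lip 14 mm high (square to the board) along the low edge, in front of the lid. The lid's rim plane lies on the board, lid origin about 55 mm above the counter.
- soap: Bar of cream-coloured soap, loose, 54 (x) x 88 (y) x 30 mm tall, about 0.12 kg. Origin: centre of its underside; z up. At the start it lies flat on the blue dish.
- dish: Flat blue ceramic soap dish with white ribs, fixed, 92 (x) x 128 (y) x 10 mm high, no rim. Origin: centre of its underside.
- lamp: Bystander: white dome-shaped nail lamp, 180 mm across, 90 mm high (95 with the black rocker switch), loose. Origin: centre of its underside.
- earrings: Bystander: clear pale acrylic earring stand, loose: foot 65 x 95 mm, post with two cross bars up to 100 mm long (y), 136 mm high. Origin: centre of its underside.
- roller: Bystander: chunky red plastic hair roller standing on end, 49 mm across, 66 mm high, loose. Origin: centre of its underside.
- nailfile: Bystander: violet glass nail file lying flat, 150 (x) x 14 x 5 mm, loose. Origin: centre of its underside.

How it is judged:
By the outcome, as a careful person would: the job done as asked, in the order asked, and still so for the second after the job is handed in, with the robot touching nothing.
It also fails if it takes over 67 s, if anything falls off the work surface, if the arm or the gripper's body presses on something with over 40 N, if the wrist force passes 120 N, or if a joint passes its speed limit or range.

## Working session

There is one attempt and no reset: what is moved stays moved. The work goes in short steps, Python scripts to look and compute and a tool call to move; the robot and the scene stay as the last step left them, time stands still between calls to the robot, and variables do not carry over. Pictures are saved under pics/ and viewed, at most 10 in all, crops included, and the job is handed in when it is done.

Besides the shell and the picture viewer there is one more tool, called after ">>>" as name([rows], argument=value, ...), one row to a line, values as JSON. arm_command: Moves the arm, as the interface text tells. Its arguments: {"type":"object","properties":{"commands":{"type":"array"},"newtons":{"type":"number"}},"required":["commands"]}

```bash
mkdir -p pics; ls; python3 - <<'E'
from rig import arm
import cv2,pickle
for n in("top","side"):
    s=arm.snapshot(n); cv2.imwrite(f"pics/{n}0.png",s["image"][:,:,::-1]); pickle.dump(s,open(f"{n}0.pkl","wb"))
    print(n,{k:v for k,v in s.items() if k!="image"})
print(arm.get_state(),arm.grasp_offset)
E
```

```text
pics
top {'fx': 582.350089719648, 'fy': 582.350089719648, 'cx': 328.17049686774476, 'cy': 248.64535736520108, 'k1': -0.17914237697828633, 'R': array([[-0.00762496, -0.99994948,  0.00655002],
       [-0.9964156 ,  0.00704583, -0.08429888],
       [ 0.08424847, -0.00716932, -0.99641899]]), 't': array([0.01303376, 0.59674154, 1.1866877 ])}
side {'fx': 442.831606537908, 'fy': 442.831606537908, 'cx': 310.6244005279519, 'cy': 233.09543280862593, 'k1': 0.030503875293312287, 'R': array([[ 0.96103975, -0.27606027, -0.01390407],
       [-0.1527705 , -0.48856822, -0.8590473 ],
       [ 0.23035574,  0.82770274, -0.51170735]]), 't': array([-0.57277049,  0.12916119,  0.56205806])}
{'t': 0.1, 'joint_positions': array([-1.41461298e+00,  4.91489938e-01,  1.55942987e+00,  2.68147638e-05,
        1.09169777e+00, -1.05616426e-01]), 'joint_vel': array([ 0.00073434, -0.00211127, -0.00177299,  0.000467  , -0.00054448,
       -0.00064534]), 'effort': array([ 3.02568566e-03, -6.19448304e+01, -2.62024444e+01, -7.34169180e-05,
        2.95453487e-03,  1.64852239e-06]), 'eef_pos': array([ 0.16174076, -0.6034432 ,  0.19167776]), 'ee_rot': array([-3.11370193e+00, -4.09907647e-01,  3.34314006e-06]), 'force': array([-0.41880595, -0.14927132,  0.21369037]), 'wrist_torque': array([-0.03549861, -0.02280865, -0.0246779 ]), 'finger_force': 0.0, 'gripper_width': 0.9998215918201712} 0.0187
```

View pics/top0.png

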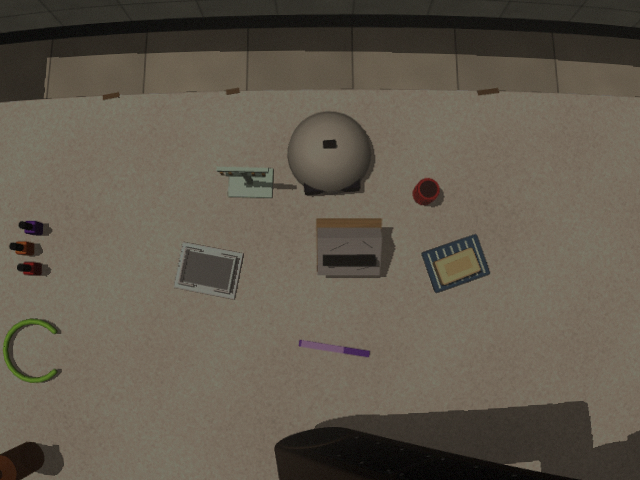

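View pics/side0.png

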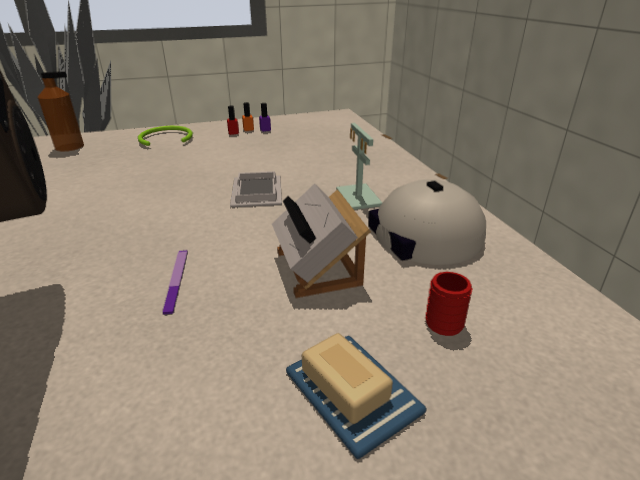

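The top view shows the case at about (209,270), the lid and rest at (349,248), and the soap and dish at (457,265). The lamp is behind the rest and the earring stand is beyond the case. I'll enlarge these to read corners.

```bash
cat > h.py <<'E'
import numpy as np,cv2,pickle
def crop(im,x0,y0,w,h,s):
    c=cv2.resize(im[y0:y0+h,x0:x0+w],None,fx=s,fy=s,interpolation=cv2.INTER_CUBIC)
    c=np.clip(c.astype(float)*1.5,0,255).astype(np.uint8)
    for i in range(0,w,10): cv2.line(c,(i*s,0),(i*s,6 if i%50 else 14),(0,255,0),1); cv2.putText(c,str(x0+i),(i*s,22),0,.35,(0,255,0),1)
    for i in range(10,h,10): cv2.line(c,(0,i*s),(6,i*s),(0,255,0),1); cv2.putText(c,str(y0+i),(8,i*s+4),0,.35,(0,255,0),1)
    return c
def ray(s,u,v):
    K=np.array([[s["fx"],0,s["cx"]],[0,s["fy"],s["cy"]],[0,0,1]])
    p=cv2.undistortPoints(np.array([[[u,v]]],float),K,np.array([s["k1"],0,0,0,0.]),None)[0,0]
    return -s["R"].T@s["t"], s["R"].T@np.array([p[0],p[1],1])
def at(s,u,v,z):
    o,d=ray(s,u,v); return o+d*(z-o[2])/d[2]
def proj(s,X):
    K=np.array([[s["fx"],0,s["cx"]],[0,s["fy"],s["cy"]],[0,0,1]])
    return cv2.projectPoints(np.atleast_2d(X).astype(float),cv2.Rodrigues(s["R"])[0],s["t"],K,np.array([s["k1"],0,0,0,0.]))[0][:,0]
E
python3 - <<'E'
from h import *
t=cv2.imread("pics/top0.png"); s=cv2.imread("pics/side0.png")
a=np.hstack([crop(t,170,235,80,70,5),crop(t,415,230,80,70,5)])
cv2.imwrite("pics/c1.png",a)
b=np.hstack([crop(t,310,212,78,74,5),crop(s,265,175,110,123,3)[:370]])
cv2.imwrite("pics/c2.png",b); 
E
```

```text
Traceback (most recent call last):
ValueError: all the input array dimensions except for the concatenation axis must match exactly, but along dimension 0, the array at index 0 has size 370 and the array at index 1 has size 369
```

View pics/c1.png

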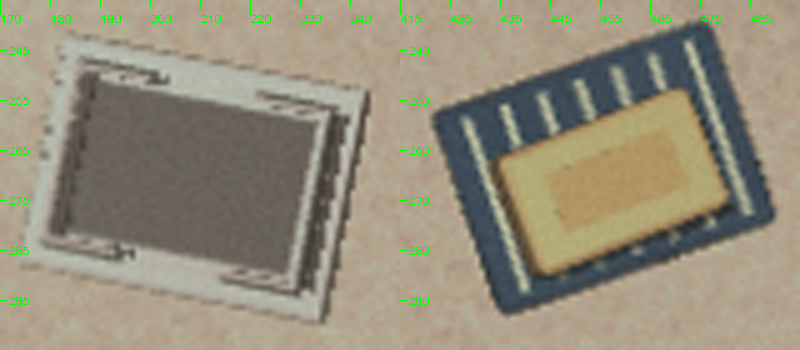

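The case plate corners read about (182,242), (243,253), (234,299) and (174,287). The soap top corners are about (434,261), (472,247), (480,269) and (443,285). I'll fit the case and soap, and redo the lid crop.

```bash
python3 - <<'E'
from h import *
t=cv2.imread("pics/top0.png"); s=cv2.imread("pics/side0.png")
b=np.hstack([crop(t,310,212,78,74,5),crop(s,265,175,100,123,3)[:369].copy() if 0 else cv2.copyMakeBorder(crop(s,265,175,110,123,3),0,1,0,0,cv2.BORDER_CONSTANT)])
cv2.imwrite("pics/c2.png",b)
T=pickle.load(open("top0.pkl","rb"))
def fit(name,px,z):
    P=np.array([at(T,u,v,z) for u,v in px]); c=P.mean(0); e=np.roll(P,-1,0)-P
    d=[np.linalg.norm(x)*1e3 for x in e]
    print(name,c.round(4),np.round(d,1),[round(np.degrees(np.arctan2(x[1],x[0])),1) for x in e])
f=lambda L,u0,v0:[(u0+x/5-.4,v0+y/5-.4) for x,y in L]
fit("case",f([(62,35),(368,92),(322,322),(20,263)],170,235),.006)
fit("dish",f([(33,112),(308,20),(376,217),(103,315)],415,230),.010)
fit("soap",f([(95,158),(290,84),(332,200),(138,278)],415,230),.037)
E
```

```text
case [0.5545 0.2638 0.006 ] [134.6  99.1 132.5  98.8] [np.float64(-100.8), np.float64(168.8), np.float64(79.0), np.float64(-10.0)]
dish [ 0.5662 -0.2625  0.01  ] [126.2  89.  125.9  90.7] [np.float64(-72.2), np.float64(-162.1), np.float64(108.6), np.float64(18.2)]
soap [ 0.5586 -0.2596  0.037 ] [88.7 51.4 88.8 52.7] [np.float64(-70.1), np.float64(-161.1), np.float64(110.7), np.float64(18.8)]
```

View pics/c2.png

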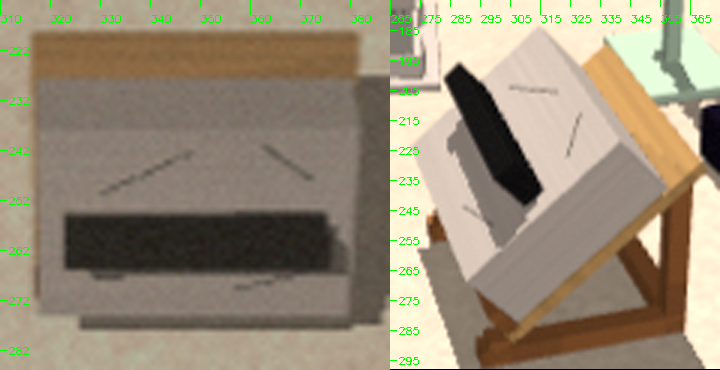

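```bash
cat >> h.py <<'E'
c40,s40=np.cos(np.radians(40)),np.sin(np.radians(40))
def lidR(yaw,tilt=np.radians(40)):
    from scipy.spatial.transform import Rotation as Ro
    return (Ro.from_euler('z',yaw)*Ro.from_euler('y',-tilt)).as_matrix()
E
python3 - <<'E'
from h import *
from scipy.optimize import least_squares
T=pickle.load(open("top0.pkl","rb"));S=pickle.load(open("side0.pkl","rb"))
print(-T["R"].T@T["t"],-S["R"].T@S["t"])
t=lambda x,y:(310+x/5-.4,212+y/5-.4); s=lambda x,y:(265+(x-390)/3-.33,175+y/3-.33)
a,b=.046,.063
tp=[((-a,b,.036),t(38,313)),((-a,-b,.036),t(350,316)),((a,b,.036),t(38,128)),((a,-b,.036),t(352,128)),((a,b,0),t(36,78)),((a,-b,0),t(355,78)),((-.006,.052,.058),t(65,270)),((-.006,-.052,.058),t(328,270)),((.006,.052,.058),t(65,214)),((.006,-.052,.058),t(326,212))]
sp=[((a,b,.036),s(540,27)),((a,-b,.036),s(665,187)),((-a,-b,.036),s(470,280)),((-a,b,.036),s(417,133)),((-a,-b,0),s(518,325))]
def res(p,full=0):
    R=lidR(p[3]); o=p[:3]
    r=[proj(C,np.array([R@np.array(q[0])+o for q in L]))-np.array([q[1] for q in L]) for C,L in((T,tp),(S,sp))]
    return r if full else np.vstack(r).ravel()
f=least_squares(res,[.6,0,.055,0],loss='soft_l1')
print(f.x,np.degrees(f.x[3]));print(*[x.round(1) for x in res(f.x,1)],sep="\n")
# soap with side check: project the fitted soap top corners & case corners in side
def box(cx,cy,yaw,z,w,l):
    c,s_=np.cos(yaw),np.sin(yaw); return np.array([[cx+c*i*w/2-s_*j*l/2,cy+s_*i*w/2+c*j*l/2,z] for i,j in((-1,-1),(1,-1),(1,1),(-1,1))])
im=cv2.imread("pics/side0.png"); im2=cv2.imread("pics/top0.png")
big=[cv2.resize(x,None,fx=4,fy=4,interpolation=cv2.INTER_CUBIC) for x in(im,im2)]
o=f.x[:3];R=lidR(f.x[3])
for C,g in((S,big[0]),(T,big[1])):
    for Q in(box(.5545,.2638,np.radians(-10.8),.006,.1,.134),box(.5545,.2638,np.radians(-10.8),.02,.077,.111),box(.5586,-.2596,np.radians(19.9),.04,.054,.088),box(.5586,-.2596,np.radians(19.9),.01,.054,.088),box(0,0,0,.036,.092,.126)@R.T+o,box(0,0,0,.058,.012,.104)@R.T+o):
        cv2.polylines(g,[((proj(C,Q)+.5)*4-.5).round().astype(int)],True,(0,0,255),1)
A,B=big
rows=[A[4*320:4*430,4*285:4*385],A[4*165:4*275,4*225:4*325]]
rows2=[B[4*225:4*300,4*415:4*515],B[4*210:4*285,4*300:4*400]]
cv2.imwrite("pics/o1.png",np.clip(cv2.resize(np.vstack([np.hstack(rows),np.hstack(rows2)]),(800,592))*1.3,0,255)[:,:800])
E
```

```text
[0.49472533 0.01733631 1.23265743] [ 0.44071393 -0.56023212  0.39060098]
[ 0.60094992 -0.03168348  0.05414512 -0.00844775] -0.48402060266394936
[[-0.2 -0.2]
 [-0.5 -0.8]
 [-0.5 -0.8]
 [ 1.7 -0.7]
 [ 0.2 -1. ]
 [-0.3 -0.8]
 [-0.2 -0.9]
 [ 0.3 -0.9]
 [-0.2  5.3]
 [ 1.   5.8]]
[[  0.4  -0.3]
 [-14.1 -14.6]
 [ -0.9   1.3]
 [ -2.    5. ]
 [  0.4   0. ]][ WARN:0@1.172] global loadsave.cpp:1063 imwrite_ Unsupported depth image for selected encoder is fallbacked to CV_8U.
```

View pics/o1.png

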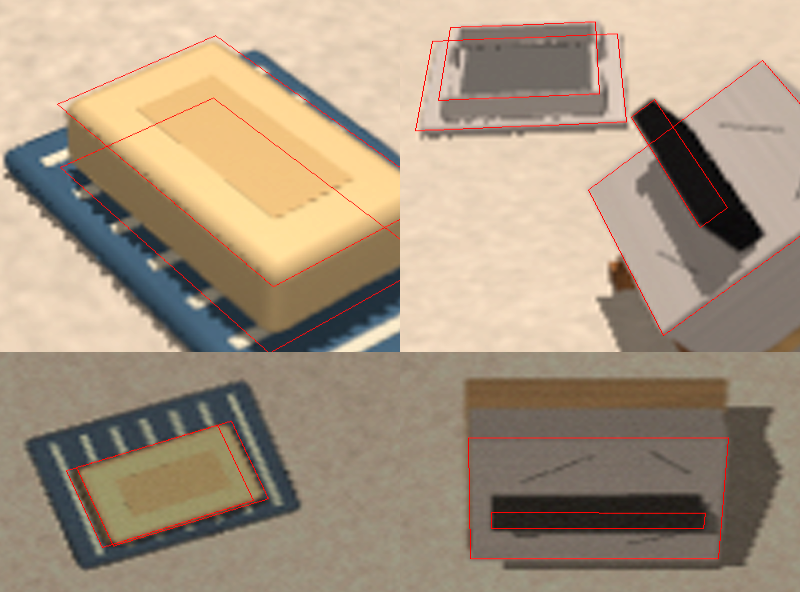

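The lid fit agrees in both views at about 1 px: origin (0.601, -0.032, 0.054), yaw -0.5°. The one bad corner I had misread. The soap and case sizes match too. The soap is at (0.559, -0.260) with yaw 20°, and the case at (0.5545, 0.264) with yaw -10.8°. I'll move above the soap.

>>> arm_command([
  [[0, 0, 0], [29.5, -14.35, 0], 85],
  [[0, 0, 0], [29.5, -14.35, 0], 85],
  [[0, 0, 0], [29.5, -14.35, 0], 85],
  [[0, 0, 0], [29.5, -14.35, 0], 85],
  [[0, 0, 0], [29.5, -14.35, 0], 85],
  [[0, 0, 0], [29.5, -14.35, 0], 85],
  [[0, 0, 0], [29.5, -14.35, 0], 85],
  [[0, 0, 0], [29.5, -14.35, 0], 85],
])

```text
t: 0.77
eef_pos: [0.3609, -0.4304, 0.192]
ee_rot: [-3.114, -0.41, 0.0]
force: [0.0, -0.6, -0.1]
gripper_width: 0.993
finger_force: 0.0
```

>>> arm_command([
  [[0, 0, 0], [29.5, -14.35, 0], 85],
  [[0, 0, 0], [29.5, -14.35, 0], 85],
  [[0, 0, 0], [29.5, -14.35, 0], 85],
  [[0, 0, 0], [29.5, -14.35, 0], 85],
  [[0, 0, 0], [29.5, -14.35, 0], 85],
  [[0, 0, 0], [29.5, -14.35, 0], 85],
  [[0, 0, 0], [29.5, -14.35, 0], 85],
  [[0, 0, 0], [29.5, -14.35, 0], 85],
])

```text
t: 1.43
eef_pos: [0.5592, -0.2584, 0.1919]
ee_rot: [-3.114, -0.41, 0.001]
force: [-0.1, -0.4, -0.3]
gripper_width: 0.994
finger_force: 0.0
```

>>> arm_command([
  [[0, 0, -0.1035], [0, 0, 0], 85],
  [[0, 0, -0.1035], [0, 0, 0], 85],
  [[0, 0, -0.1035], [0, 0, 0], 85],
  [[0, 0, -0.1035], [0, 0, 0], 85],
  [[0, 0, -0.1035], [0, 0, 0], 85],
  [[0, 0, -0.1035], [0, 0, 0], 85],
  [[0, 0, -0.1035], [0, 0, 0], 85],
  [[0, 0, -0.1035], [0, 0, 0], 85],
])

```text
t: 2.1
eef_pos: [0.5581, -0.2597, 0.1918]
ee_rot: [-2.682, -1.635, 0.001]
force: [1.0, -0.6, -0.6]
gripper_width: 0.993
finger_force: 0.0
```

>>> arm_command([
  [[0, 0, -0.1035], [0, 0, 0], 85],
  [[0, 0, -0.1035], [0, 0, 0], 85],
  [[0, 0, -0.1035], [0, 0, 0], 85],
  [[0, 0, -0.1035], [0, 0, 0], 85],
  [[0, 0, -0.1035], [0, 0, 0], 85],
  [[0, 0, -0.1035], [0, 0, 0], 85],
  [[0, 0, -0.1035], [0, 0, 0], 85],
  [[0, 0, -0.1035], [0, 0, 0], 85],
])

```text
t: 2.77
eef_pos: [0.5581, -0.2597, 0.1918]
ee_rot: [-1.798, -2.576, 0.0]
force: [0.3, -0.2, 0.0]
gripper_width: 1.0
finger_force: 0.0
```

>>> arm_command([
  [[0, 0, 0], [0, 0, 26], 85],
  [[0, 0, 0], [0, 0, 26], 85],
  [[0, 0, 0], [0, 0, 26], 85],
  [[0, 0, 0], [0, 0, 26], 85],
  [[0, 0, 0], [0, 0, 26], 85],
  [[0, 0, 0], [0, 0, 20], 85],
  [[0, 0, 0], [0, 0, 18], 85],
  [[0, 0, 0], [0, 0, 12], 85],
])

```text
t: 3.43
eef_pos: [0.5575, -0.2594, 0.0101]
ee_rot: [-1.803, -2.57, 0.0]
force: [-0.6, 0.2, -0.5]
gripper_width: 0.994
finger_force: 0.0
```

>>> arm_command([
  [[0, 0, 0], [0, 0, 0], 70],
  [[0, 0, 0], [0, 0, 0], 60],
  [[0, 0, 0], [0, 0, 0], 45],
  [[0, 0, 0], [0, 0, 0], 45],
  [[0, 0, 0], [0, 0, 0], 45],
  [[0, 0, 0], [0, 0, 0], 45],
  [[0, 0, 0], [0, 0, 0], 45],
  [[0, 0, 0], [0, 0, 0], 45],
], newtons=30)

```text
t: 4.1
eef_pos: [0.5584, -0.2599, 0.0125]
ee_rot: [1.804, 2.571, -0.0]
force: [-0.7, 0.2, 0.2]
gripper_width: 0.525
finger_force: 0.0
```

The fingers reached 45 mm with no force, so I need to look.

```bash
python3 - <<'E'
from h import *
from rig import arm
S=arm.snapshot("side");T=arm.snapshot("top")
a=crop(S["image"][:,:,::-1].copy(),270,290,160,160,3);b=crop(T["image"][:,:,::-1].copy(),400,215,105,160,3)
cv2.imwrite("pics/g1.png",np.hstack([a,b])); print({k:v for k,v in arm.get_state().items() if k in("finger_force","gripper_width","eef_pos")})
E
```

```text
{'eef_pos': array([ 0.55832057, -0.25979479,  0.01232333]), 'finger_force': 0.0, 'gripper_width': 0.5254747940767369}
```

View pics/g1.png

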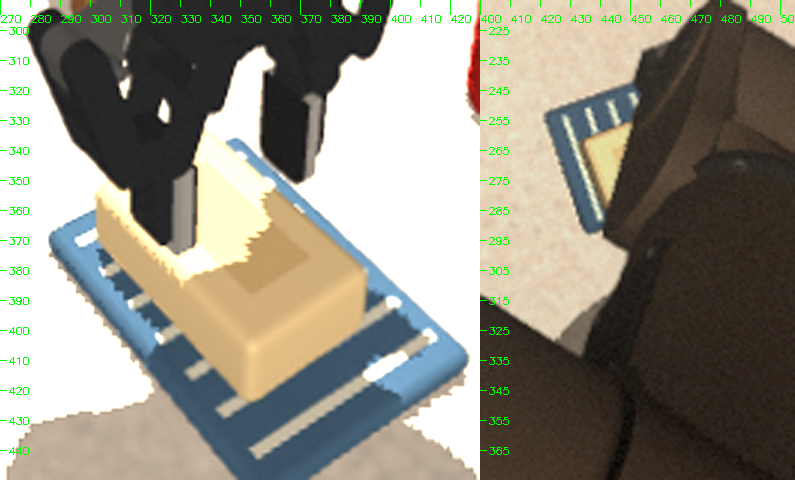

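```bash
python3 - <<'E'
from h import *
from rig import arm
from scipy.spatial.transform import Rotation as Ro
st=arm.get_state(); S=arm.snapshot("side"); cv2.imwrite("pics/raw1.png",S["image"][:,:,::-1])
R=Ro.from_rotvec(st["ee_rot"]).as_matrix(); p=st["eef_pos"]; print(p,R.round(3).tolist())
for w in(45,54):
  for z in(0,-.01,-.03): print(w,z,proj(S,[p+R@np.array([0,s*w/2e3,z]) for s in(1,-1)]).round(0).tolist())
c,s=np.cos(np.radians(19.9)),np.sin(np.radians(19.9))
print("soap top",proj(S,[[.5586+c*i*.027-s*j*.044,-.2596+s*i*.027+c*j*.044,.04] for i,j in((-1,-1),(1,-1),(1,1),(-1,1))]).round(0).tolist())
print({k:np.round(v,3) for k,v in st.items() if k in("effort","force","wrist_torque")})
E
```

```text
[ 0.55832057 -0.25979479  0.01232333] [[-0.34, 0.94, 0.0], [0.94, 0.34, -0.0], [-0.0, 0.0, -1.0]]
45 0 [[360.0, 375.0], [327.0, 395.0]]
45 -0.01 [[361.0, 368.0], [327.0, 389.0]]
45 -0.03 [[361.0, 355.0], [327.0, 375.0]]
54 0 [[363.0, 373.0], [324.0, 398.0]]
54 -0.01 [[364.0, 366.0], [324.0, 391.0]]
54 -0.03 [[365.0, 353.0], [324.0, 377.0]]
soap top [[353.0, 409.0], [395.0, 381.0], [338.0, 331.0], [299.0, 352.0]]
{'effort': array([ 4.0000e-03, -6.6543e+01, -1.7879e+01, -0.0000e+00,  1.0000e-03,
        0.0000e+00]), 'force': array([-0.527,  0.04 ,  0.328]), 'wrist_torque': array([-0.029,  0.01 , -0.014])}
```

```bash
python3 - <<'E'
from h import *
from rig import arm
from scipy.spatial.transform import Rotation as Ro
S=arm.snapshot("side");st=arm.get_state();R=Ro.from_rotvec(st["ee_rot"]).as_matrix(); p=st["eef_pos"]
T=arm.snapshot("top")
im=cv2.resize(S["image"][290:430,270:400,::-1],None,fx=4.2,fy=4.2,interpolation=cv2.INTER_CUBIC)
for dz,col in((0,(0,0,255)),(-.034,(255,0,255))):
  for s in(1,-1):
    Q=np.array([p+R@np.array([x,s*.0225,dz+z]) for x,z in((-.011,0),(.011,0),(.011,-.03),(-.011,-.03))])
    cv2.polylines(im,[((proj(S,Q)-[270,290]+.5)*4.2).astype(int)],True,col,1)
c=cv2.resize(T["image"][200:400:,400:500,::-1],None,fx=2.5,fy=2.94); c=np.clip(c*1.8,0,255).astype(np.uint8)
cv2.imwrite("pics/g2.png",np.hstack([im,c[:588] if len(c)>=588 else cv2.copyMakeBorder(c,0,588-len(c),0,0,0)]))
E
```

```text
(no output)
```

View pics/g2.png

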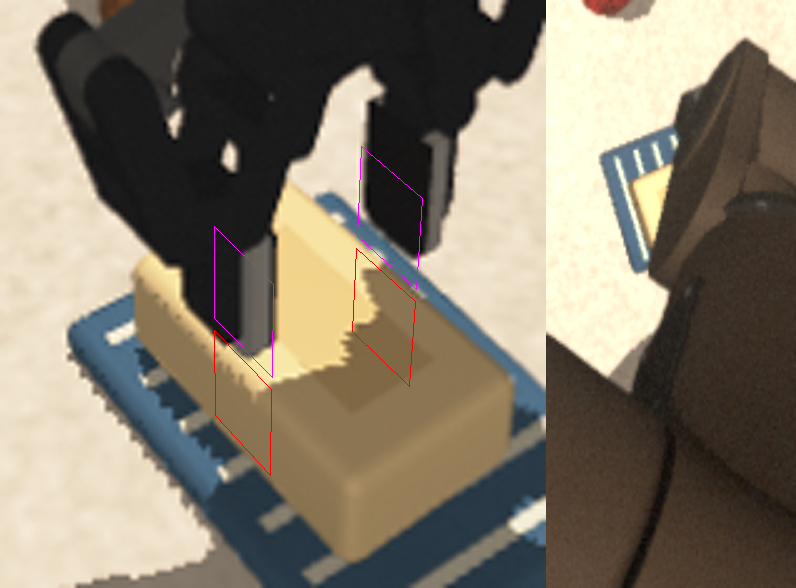

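The picture shows the fingers hovering over the soap: tips at about (328,372) and (368,350), well above where the reported TCP height puts them. The soap is untouched. I'll open, go down a little and watch the force.

>>> arm_command([
  [[0, 0, 0], [0, 0, 0], 85],
  [[0, 0, 0], [0, 0, 0], 85],
  [[0, 0, 0], [0, 0, 0], 85],
  [[0, 0, 0], [0, 0, 0], 85],
  [[0, 0, 0], [0, 0, 3], 85],
  [[0, 0, 0], [0, 0, 3], 85],
  [[0, 0, 0], [0, 0, 2], 85],
  [[0, 0, 0], [0, 0, 0], 85],
])

```text
t: 5.02
eef_pos: [0.558, -0.2596, 0.0035]
ee_rot: [-1.804, -2.571, 0.0]
force: [-0.2, 0.4, -0.2]
gripper_width: 0.99
finger_force: 0.0
```

```bash
python3 - <<'E'
from h import *
from rig import arm
from scipy.spatial.transform import Rotation as Ro
S=arm.snapshot("side");st=arm.get_state();R=Ro.from_rotvec(st["ee_rot"]).as_matrix(); p=st["eef_pos"]; print(p,st["force"],st["gripper_width"])
im=S["image"][290:430,260:410,::-1]; g=cv2.resize(im,None,fx=3.6,fy=3.6,interpolation=cv2.INTER_CUBIC)
for s in(1,-1):
    Q=np.array([p+R@np.array([x,s*.0425,z-.013]) for x,z in((-.011,0),(.011,0),(.011,-.03),(-.011,-.03))])
    cv2.polylines(g,[((proj(S,Q)-[260,290]+.5)*3.6).astype(int)],True,(0,0,255),1)
cv2.imwrite("pics/g3.png",g)
E
```

```text
[ 0.55811512 -0.25969668  0.00377617] [-0.57398658 -0.33075749 -0.22506615] 0.9959625142640876
```

View pics/g3.png

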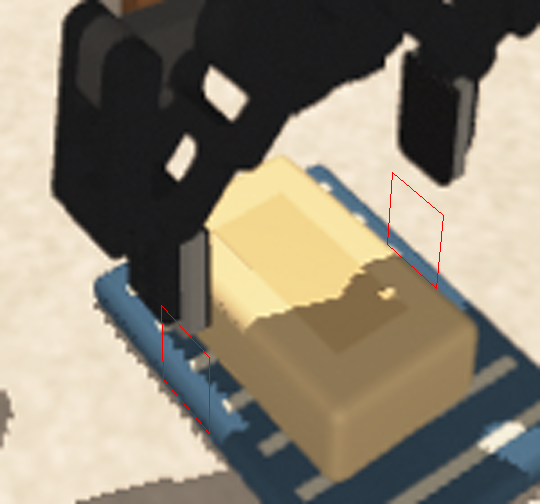

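Both fingertips appear 28 px above their prediction with the columns matching, so the tips really stand about 41 mm higher than the reported TCP. I'll go down 32 mm more, gently, and close again.

>>> arm_command([
  [[0, 0, 0], [0, 0, 4], 85],
  [[0, 0, 0], [0, 0, 4], 85],
  [[0, 0, 0], [0, 0, 4], 85],
  [[0, 0, 0], [0, 0, 4], 85],
  [[0, 0, 0], [0, 0, 4], 85],
  [[0, 0, 0], [0, 0, 4], 85],
  [[0, 0, 0], [0, 0, 4], 85],
  [[0, 0, 0], [0, 0, 4], 85],
])

```text
t: 5.73
eef_pos: [0.5583, -0.2598, -0.0283]
ee_rot: [-1.805, -2.572, 0.0]
force: [0.0, 0.3, 0.4]
gripper_width: 0.994
finger_force: 0.0
```

>>> arm_command([
  [[0, 0, 0], [0, 0, 0], 70],
  [[0, 0, 0], [0, 0, 0], 60],
  [[0, 0, 0], [0, 0, 0], 45],
  [[0, 0, 0], [0, 0, 0], 45],
  [[0, 0, 0], [0, 0, 0], 45],
  [[0, 0, 0], [0, 0, 0], 45],
  [[0, 0, 0], [0, 0, 0], 45],
  [[0, 0, 0], [0, 0, 0], 45],
], newtons=30)

```text
t: 6.4
eef_pos: [0.5584, -0.2598, -0.0276]
ee_rot: [1.804, 2.571, -0.0]
force: [0.4, -0.5, 1.7]
gripper_width: 0.621
finger_force: 32.4
```

>>> arm_command([
  [[0, 0, 0], [0, 0, -8], 45],
  [[0, 0, 0], [0, 0, -18], 45],
  [[0, 0, 0], [0, 0, -25], 45],
  [[0, 0, 0], [0, 0, -25], 45],
  [[0, 0, 0], [0, 0, -25], 45],
  [[0, 0, 0], [0, 0, -25], 45],
  [[0, 0, 0], [0, 0, -20], 45],
  [[0, 0, 0], [0, 0, -14], 45],
])

```text
t: 7.07
eef_pos: [0.5586, -0.2599, 0.1349]
ee_rot: [1.803, 2.57, 0.0]
force: [1.0, 0.2, -1.5]
gripper_width: 0.627
finger_force: 32.1
```

>>> arm_command([
  [[0, 0, 0], [15.4, 5.4, 0], 45],
  [[0, 0, 0], [30.8, 10.9, 0], 45],
  [[0, 0, 0], [30.9, 10.9, 0], 45],
  [[0, 0, 0], [30.9, 10.9, 0], 45],
  [[0, 0, 0], [30.9, 10.9, 0], 45],
  [[0, 0, 0], [30.9, 10.9, 0], 45],
  [[0, 0, 0], [30.9, 10.9, 0], 45],
  [[0, 0, 0], [30.9, 10.9, 0], 45],
])

```text
t: 7.73
eef_pos: [0.5553, -0.0119, 0.1318]
ee_rot: [-1.804, -2.571, 0.001]
force: [1.3, 0.5, -1.8]
gripper_width: 0.63
finger_force: 32.1
```

>>> arm_command([
  [[0, 0, 0], [30.9, 10.9, 0], 45],
  [[0, 0, 0], [30.9, 10.9, 0], 45],
  [[0, 0, 0], [30.9, 10.9, 0], 45],
  [[0, 0, 0], [30.9, 10.9, 0], 45],
  [[0, 0, 0], [30.9, 10.9, 0], 45],
  [[0, 0, 0], [30.9, 10.9, 0], 45],
  [[0, 0, 0], [30.9, 10.9, 0], 45],
  [[0, 0, 0], [31, 11, 0], 45],
])

```text
t: 8.4
eef_pos: [0.553, 0.2501, 0.1317]
ee_rot: [-1.804, -2.571, 0.002]
force: [1.1, 0.5, -0.7]
gripper_width: 0.628
finger_force: 32.1
```

>>> arm_command([
  [[0, 0, 0], [15, 5.4, 0], 45],
  [[0, 0, 0.0763], [0, 0, 0], 45],
  [[0, 0, 0.0763], [0, 0, 0], 45],
  [[0, 0, 0.0763], [0, 0, 0], 45],
  [[0, 0, 0.0763], [0, 0, 0], 45],
  [[0, 0, 0.0763], [0, 0, 0], 45],
  [[0, 0, 0.0763], [0, 0, 0], 45],
  [[0, 0, 0.0763], [0, 0, 0], 45],
])

```text
t: 9.07
eef_pos: [0.5536, 0.2638, 0.1317]
ee_rot: [-2.423, -1.999, 0.002]
force: [-1.0, -0.8, -1.0]
gripper_width: 0.623
finger_force: 32.1
```

```bash
python3 - <<'E'
from h import *
from rig import arm
st=arm.get_state(); print({k:np.round(v,4) for k,v in st.items() if k in("eef_pos","ee_rot","force","gripper_width","finger_force")})
S=arm.snapshot("side"); pickle.dump(S,open("side1.pkl","wb"));T=pickle.load(open("top0.pkl","rb"))
s0=pickle.load(open("side0.pkl","rb"))
a=crop(s0["image"][:,:,::-1].copy(),225,165,65,48,6); b=crop(S["image"][:,:,::-1].copy(),190,75,130,130,3)
b=cv2.copyMakeBorder(b,0,0,0,0,0); a=cv2.copyMakeBorder(a,0,390-288,0,0,cv2.BORDER_CONSTANT)
cv2.imwrite("pics/s1.png",np.hstack([a,b]))
E
```

```text
{'eef_pos': array([0.5536, 0.2638, 0.1317]), 'ee_rot': array([-2.4229e+00, -1.9994e+00,  1.8000e-03]), 'force': array([-1.0426, -0.8045, -0.988 ]), 'finger_force': np.float64(32.0584), 'gripper_width': np.float64(0.6225)}
```

View pics/s1.png

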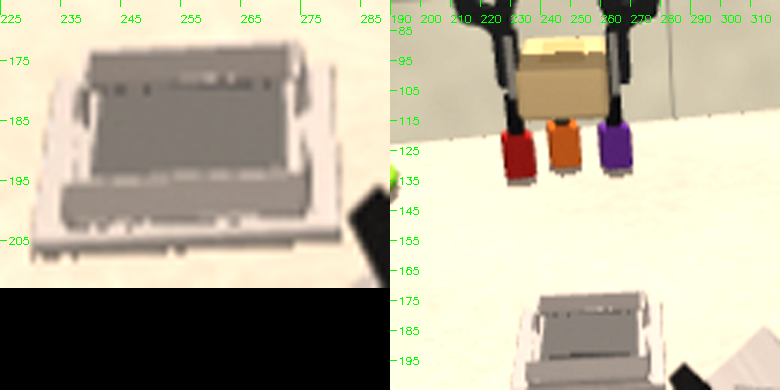

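```bash
python3 - <<'E'
from h import *
from scipy.optimize import least_squares
T=pickle.load(open("top0.pkl","rb"));S=pickle.load(open("side0.pkl","rb"))
s=lambda x,y:(225+x/6-.4,165+y/6-.4); t=lambda x,y:(170+x/5-.4,235+y/5-.4)
tp=[((.05,.067,.006),t(62,35)),((.05,-.067,.006),t(368,92)),((-.05,-.067,.006),t(322,322)),((-.05,.067,.006),t(20,263))]
sp=[((-.05,-.067,.006),s(341,232)),((-.05,.067,.006),s(32,240)),((.05,-.067,.006),s(334,68)),((.05,.067,.006),s(57,68)),
 ((.0385,.0555,.02),s(88,50)),((.0385,-.0555,.02),s(298,44)),((-.0385,.0555,.02),s(62,185)),((-.0385,-.0555,.02),s(308,179))]
def P(p,L):
    c,q=np.cos(p[2]),np.sin(p[2]); return np.array([[p[0]+c*a-q*b,p[1]+q*a+c*b,z] for (a,b,z),_ in L])
def res(p,w=(1,1)): return np.vstack([k*(proj(C,P(p,L))-np.array([m[1] for m in L])) for C,L,k in((T,tp,w[0]),(S,sp,w[1]))])
for w in((1,0),(0,1),(1,1)):
    f=least_squares(lambda p:res(p,w).ravel(),[.55,.26,-.19]); print(w,f.x.round(4),np.degrees(f.x[2]).round(2)); 
    if w==(1,1) or w==(0,1): print(res(f.x).round(1).tolist())
# soap in hand, expected corners
c,q=np.cos(np.radians(-11)),np.sin(np.radians(-11)); 
for z in(.169,.199): print(z,proj(S,[[.5536+c*a*.027-q*b*.044,.2638+q*a*.027+c*b*.044,z] for a,b in((-1,-1),(1,-1),(-1,1),(1,1))]).round(1).tolist())
E
```

```text
(1, 0) [ 0.5545  0.2639 -0.1886] -10.81
(0, 1) [0.5575 0.2656 1.31  ] 75.06
[[-5.3, 51.6], [-50.0, -20.5], [3.9, -54.8], [47.9, 18.2], [7.4, -4.4], [-9.9, -4.3], [9.7, 2.2], [-6.8, 3.4], [-8.0, 2.4], [9.9, 2.4], [-8.9, -4.3], [6.9, -4.5]]
(1, 1) [0.557  0.2654 0.4517] 25.88
[[-12.5, 20.1], [-17.8, -19.0], [11.6, -22.8], [15.6, 16.8], [-25.6, 4.2], [-12.1, -18.8], [16.0, 15.8], [22.9, -3.2], [16.1, -3.3], [13.7, 13.4], [-10.1, -15.7], [-19.3, 2.6]]
0.169 [[231.7, 116.3], [262.5, 115.2], [234.6, 103.3], [262.7, 102.4]]
0.199 [[229.8, 99.0], [261.3, 97.9], [232.9, 87.3], [261.6, 86.4]]
```

```bash
python3 - <<'E'
from h import *
from scipy.optimize import least_squares
T=pickle.load(open("top0.pkl","rb"));S=pickle.load(open("side0.pkl","rb"))
s=lambda x,y:(225+x/6-.4,165+y/6-.4); t=lambda x,y:(170+x/5-.4,235+y/5-.4)
tp=[((.05,.067,.006),t(62,35)),((.05,-.067,.006),t(368,92)),((-.05,-.067,.006),t(322,322)),((-.05,.067,.006),t(20,263))]
sp=[((.05,-.067,.006),s(341,232)),((-.05,-.067,.006),s(32,240)),((.05,.067,.006),s(334,68)),((-.05,.067,.006),s(57,68)),
 ((-.0385,.0555,.02),s(88,50)),((.0385,.0555,.02),s(298,44)),((-.0385,-.0555,.02),s(62,185)),((.0385,-.0555,.02),s(308,179))]
def P(p,L):
    c,q=np.cos(p[2]),np.sin(p[2]); return np.array([[p[0]+c*a-q*b,p[1]+q*a+c*b,z] for (a,b,z),_ in L])
def res(p,w=(1,1)): return np.vstack([k*(proj(C,P(p,L))-np.array([m[1] for m in L])) for C,L,k in((T,tp,w[0]),(S,sp,w[1]))])
for w in((1,0),(0,1),(1,1)):
    f=least_squares(lambda p:res(p,w).ravel(),[.55,.26,-.19]); print(w,f.x.round(4),np.degrees(f.x[2]).round(2),res(f.x).round(1).tolist())
E
```

```text
(1, 0) [ 0.5545  0.2639 -0.1886] -10.81 [[0.2, -0.2], [-0.0, -0.3], [0.2, 0.2], [-0.5, 0.2], [-0.4, -0.6], [-1.5, 0.9], [-1.3, -0.9], [-1.5, 1.3], [-2.2, 0.1], [-0.9, -0.6], [-0.8, 0.4], [-1.5, -0.6]]
(0, 1) [ 0.557   0.2632 -0.204 ] -11.69 [[1.0, -1.8], [0.5, -0.9], [0.1, -0.6], [-0.4, -1.5], [0.4, -0.4], [-0.6, 0.7], [0.3, -0.8], [0.2, 1.1], [-0.6, -0.0], [0.7, -0.5], [0.1, 0.3], [-0.5, -0.5]]
(1, 1) [ 0.5562  0.2635 -0.1968] -11.28 [[0.6, -1.2], [0.3, -0.8], [0.2, -0.4], [-0.5, -0.9], [0.2, -0.5], [-0.8, 0.7], [-0.3, -0.9], [-0.4, 1.2], [-1.1, 0.0], [0.1, -0.6], [-0.1, 0.3], [-0.8, -0.6]]
```

Fitting the case with both views gives (0.556, 0.2636), yaw -11.1°. The two single-view fits differ by about 2.5 mm. The soap in hand sits where expected, with its bottom edge at row 115. I'll lower it.

>>> arm_command([
  [[0, 0, 0], [0.5, 2.5, 12], 45],
  [[0, 0, 0], [0, 0, 24], 45],
  [[0, 0, 0], [0, 0, 24], 45],
  [[0, 0, 0], [0, 0, 24], 45],
  [[0, 0, 0], [0, 0, 22], 45],
  [[0, 0, 0], [0, 0, 16], 45],
  [[0, 0, 0], [0, 0, 12], 45],
  [[0, 0, 0], [0, 0, 8], 45],
])

```text
t: 9.78
eef_pos: [0.5561, 0.2637, -0.0119]
ee_rot: [-2.417, -2.006, 0.003]
force: [-0.2, -0.0, -1.5]
gripper_width: 0.627
finger_force: 32.1
```

>>> arm_command([
  [[0, 0, 0], [0, 0, 5], 45],
  [[0, 0, 0], [0, 0, 4], 45],
  [[0, 0, 0], [0, 0, 3], 45],
  [[0, 0, 0], [0, 0, 3], 45],
  [[0, 0, 0], [0, 0, 2], 45],
  [[0, 0, 0], [0, 0, 1], 45],
  [[0, 0, 0], [0, 0, 0], 45],
  [[0, 0, 0], [0, 0, 0], 45],
])

```text
t: 10.45
eef_pos: [0.557, 0.2641, -0.0276]
ee_rot: [2.419, 2.004, 0.0]
force: [0.4, 0.2, -1.1]
gripper_width: 0.62
finger_force: 32.1
```

>>> arm_command([
  [[0, 0, 0], [0, 0, 1], 45],
  [[0, 0, 0], [0, 0, 1], 45],
  [[0, 0, 0], [0, 0, 1], 45],
  [[0, 0, 0], [0, 0, 0], 45],
  [[0, 0, 0], [0, 0, 0], 45],
])

```text
t: 10.87
eef_pos: [0.5568, 0.264, -0.0309]
ee_rot: [2.419, 2.004, -0.0]
force: [0.3, 0.6, -1.7]
gripper_width: 0.627
finger_force: 32.1
```

>>> arm_command([
  [[0, 0, 0], [0, 0, 0.5], 45],
  [[0, 0, 0], [0, 0, 0], 45],
  [[0, 0, 0], [0, 0, 0], 45],
])

```text
t: 11.12
eef_pos: [0.5569, 0.264, -0.0314]
ee_rot: [2.419, 2.004, -0.0]
force: [-0.2, -0.1, -1.3]
gripper_width: 0.627
finger_force: 32.1
```

>>> arm_command([
  [[0, 0, 0], [0, 0, 0.5], 45],
  [[0, 0, 0], [0, 0, 0], 45],
  [[0, 0, 0], [0, 0, 0], 45],
])

```text
t: 11.37
eef_pos: [0.5569, 0.264, -0.0316]
ee_rot: [2.419, 2.004, 0.0]
force: [-1.3, -0.3, 2.2]
gripper_width: 0.626
finger_force: 32.5
```

>>> arm_command([
  [[0, 0, 0], [0, 0, 0.5], 45],
  [[0, 0, 0], [0, 0, 0], 45],
  [[0, 0, 0], [0, 0, 0], 45],
])

```text
t: 11.62
eef_pos: [0.5569, 0.264, -0.0316]
ee_rot: [2.419, 2.004, 0.0]
force: [-2.7, -1.1, 7.8]
gripper_width: 0.621
finger_force: 33.2
```

Contact came at -0.0316, exactly 4 mm below the dish-level grasp, so the soap is on the plate. Release and rise.

>>> arm_command([
  [[0, 0, 0], [0, 0, -0.5], 58],
  [[0, 0, 0], [0, 0, 0], 62],
  [[0, 0, 0], [0, 0, 0], 68],
  [[0, 0, 0], [0, 0, 0], 72],
  [[0, 0, 0], [0, 0, 0], 75],
  [[0, 0, 0], [0, 0, -4], 75],
  [[0, 0, 0], [0, 0, -8], 75],
  [[0, 0, 0], [0, 0, -14], 75],
])

```text
t: 12.28
eef_pos: [0.5563, 0.2638, -0.0061]
ee_rot: [-2.419, -2.004, 0.003]
force: [-0.0, 0.2, 0.3]
gripper_width: 0.875
finger_force: 0.0
```

>>> arm_command([
  [[0, 0, 0], [0, 0, -24], 75],
  [[0, 0, 0], [0, 0, -24], 75],
  [[0, 0, 0], [0, 0, -24], 75],
  [[0, 0, 0], [0, 0, -24], 75],
  [[0, 0, 0], [0, 0, -24], 75],
  [[0, 0, 0], [0, 0, -24], 75],
  [[0, 0, 0], [0, 0, -20], 75],
  [[0, 0, 0], [0, 0, 0], 75],
])

```text
t: 12.95
eef_pos: [0.5583, 0.2646, 0.1631]
ee_rot: [2.417, 2.003, 0.01]
force: [-0.6, 0.9, 1.0]
gripper_width: 0.874
finger_force: 0.0
```

```bash
python3 - <<'E'
from h import *
from rig import arm
st=arm.get_state(); print({k:np.round(v,4) for k,v in st.items() if k in("t","eef_pos","ee_rot","force","gripper_width")})
S=arm.snapshot("side"); cv2.imwrite("pics/s2.png",crop(S["image"][:,:,::-1].copy(),180,60,140,150,4)); pickle.dump(S,open("side2.pkl","wb"))
E
```

```text
{'t': np.float64(12.95), 'eef_pos': array([0.5583, 0.2646, 0.1631]), 'ee_rot': array([2.4172, 2.0028, 0.01  ]), 'force': array([-0.6174,  0.9025,  1.0102]), 'gripper_width': np.float64(0.8742)}
```

>>> arm_command([
  [[0, 0, 0], [-15, 0.8, 0], 40],
  [[0, 0, 0], [-32, 1.7, 0], 40],
  [[0, 0, 0], [-32, 1.7, 0], 0],
  [[0, 0, 0], [-32, 1.7, 0], 0],
  [[0, 0, 0], [-32, 1.7, 0], 0],
  [[0, 0, 0], [-32, 1.7, 0], 0],
  [[0, 0, 0], [-32, 1.7, 0], 0],
  [[0, 0, 0], [-32, 1.7, 0], 0],
])

```text
t: 13.67
eef_pos: [0.5235, 0.0248, 0.1573]
ee_rot: [-2.418, -2.003, 0.002]
force: [-0.3, -0.5, -0.4]
gripper_width: 0.005
finger_force: 0.0
```

>>> arm_command([
  [[0, 0, 0], [-32, 1.7, 0], 0],
  [[0, 0, 0], [-27, 1.4, 0], 0],
  [[0, 0, -0.09], [0, 0, 0], 0],
  [[0, 0, -0.09], [0, 0, 0], 0],
  [[-0.0873, 0, 0], [0, 0, 0], 0],
  [[-0.0873, 0, 0], [0, 0, 0], 0],
  [[-0.0873, 0, 0], [0, 0, 0], 0],
  [[-0.0873, 0, 0], [0, 0, 0], 0],
])

```text
t: 14.33
eef_pos: [0.5158, -0.0325, 0.1577]
ee_rot: [2.037, 2.021, 0.358]
force: [1.9, 1.0, 0.5]
gripper_width: -0.005
finger_force: 0.0
```

>>> arm_command([
  [[-0.0873, 0, 0], [0, 0, 0], 0],
  [[-0.0873, 0, 0], [0, 0, 0], 0],
  [[-0.0873, 0, 0], [0, 0, 0], 0],
  [[-0.0873, 0, 0], [0, 0, 0], 0],
  [[0, 0, 0], [0, 0, 0], 0],
  [[0, 0, 0], [0, 0, 0], 0],
])

```text
t: 14.83
eef_pos: [0.5193, -0.0222, 0.1581]
ee_rot: [1.927, 1.935, 0.56]
force: [0.8, -1.5, -0.5]
gripper_width: -0.004
finger_force: 0.0
```

```bash
cat > tip.py <<'E'
from h import *
from rig import arm
from scipy.spatial.transform import Rotation as Ro
st=arm.get_state(); p=st["eef_pos"]; R=Ro.from_rotvec(st["ee_rot"]).as_matrix(); print(st["t"],p.round(4),R.round(3).tolist(),st["gripper_width"])
for n in("side","top"):
    S=arm.snapshot(n); pickle.dump(S,open(n+"3.pkl","wb"))
    a=proj(S,[p,p-R[:,2]*.041,p-R[:,2]*.09]); print(n,"tcp",a.round(1).tolist())
    old=pickle.load(open(n+"0.pkl","rb"))["image"].astype(int); d=np.abs(S["image"].astype(int)-old).max(2)
    m=((S["image"].max(2)<60)&(d>40)).astype(np.uint8); m=cv2.morphologyEx(m,cv2.MORPH_OPEN,np.ones((2,2)))
    ax=a[0]-a[2]; ax/=np.linalg.norm(ax); v,u=np.nonzero(m); rel=np.c_[u,v]-a[1]; al=rel@ax; la=rel@np.array([-ax[1],ax[0]])
    for lo in range(-30,31,5):
        k=(la>=lo)&(la<lo+5)&(np.abs(al)<80)
        if k.any(): i=np.argmax(np.where(k,al,-999)); print(lo,(u[i],v[i]),al[i].round(1))
E
python3 tip.py
```

```text
14.8333 [ 0.5193 -0.0222  0.1581] [[-0.012, 0.86, 0.51], [1.0, -0.004, 0.031], [0.028, 0.51, -0.86]] -0.003641057606133113
side tcp [[257.5, 175.9], [239.1, 152.4], [214.9, 121.4]]
-30 (np.int64(240), np.int64(112)) -31.3
-25 (np.int64(239), np.int64(116)) -28.8
-20 (np.int64(236), np.int64(117)) -29.8
-15 (np.int64(245), np.int64(143)) -3.8
-10 (np.int64(245), np.int64(148)) 0.1
-5 (np.int64(242), np.int64(156)) 4.6
0 (np.int64(241), np.int64(156)) 4.0
5 (np.int64(232), np.int64(157)) -0.8
10 (np.int64(226), np.int64(152)) -8.4
15 (np.int64(207), np.int64(139)) -30.4
20 (np.int64(202), np.int64(142)) -31.1
25 (np.int64(199), np.int64(142)) -32.9
30 (np.int64(192), np.int64(141)) -38.0
top tcp [[345.7, 284.3], [347.2, 295.6], [349.2, 310.1]]
-30 (np.int64(328), np.int64(346)) -47.3
-25 (np.int64(332), np.int64(337)) -39.0
-20 (np.int64(336), np.int64(328)) -30.6
-15 (np.int64(340), np.int64(324)) -27.2
-10 (np.int64(343), np.int64(308)) -11.7
-5 (np.int64(346), np.int64(292)) 3.7
0 (np.int64(347), np.int64(291)) 4.6
5 (np.int64(352), np.int64(291)) 3.9
10 (np.int64(357), np.int64(291)) 3.2
15 (np.int64(366), np.int64(320)) -26.7
20 (np.int64(372), np.int64(324)) -31.5
25 (np.int64(378), np.int64(334)) -42.2
30 (np.int64(387), np.int64(364)) -73.1
```

The shut fingertips lie on the tool axis about 40 mm short of the reported TCP in both views, so the offset is along the tool axis. The tilt only reached 31°, so I'll check the joints.

```bash
python3 - <<'E'
from rig import arm
st=arm.get_state(); print(st["joint_positions"].round(3),st["joint_vel"].round(3))
E
```

```text
[-0.263  0.258  2.231  0.872  0.213 -1.086] [ 0.005 -0.001 -0.006  0.025 -0.    -0.023]
```

>>> arm_command([
  [[-0.06, 0, 0], [0, 0, 0], 0],
  [[-0.06, 0, 0], [0, 0, 0], 0],
  [[0, 0, 0], [0, 0, 0], 0],
])

```text
t: 15.18
eef_pos: [0.5206, -0.0179, 0.1586]
ee_rot: [1.898, 1.915, 0.614]
force: [-0.0, -0.6, 0.4]
gripper_width: -0.006
finger_force: 0.0
```

```bash
python3 - <<'E'
from rig import arm
from scipy.spatial.transform import Rotation as Ro
st=arm.get_state(); print(st["joint_positions"].round(3),Ro.from_rotvec(st["ee_rot"]).as_matrix().round(3).tolist(),st["eef_pos"])
E
```

```text
[-0.27   0.26   2.262  1.247  0.201 -1.466] [[-0.021, 0.836, 0.549], [0.999, -0.004, 0.044], [0.04, 0.549, -0.835]] [ 0.52056219 -0.01789384  0.15856369]
```

The wrist is near its singularity at q5 = 0.2. I can avoid that by leaning the tool 20° sideways along the bar, rotating about the closing axis, which keeps the pads flat on the bar. I'll compute that move.

```bash
cat > go.py <<'E'
from h import *
from rig import arm
from scipy.spatial.transform import Rotation as Ro
def tool(yaw,phi,tilt=np.radians(40)):
    """tool gripping a lid of this yaw/tilt, leaning phi along the bar"""
    L=lidR(yaw,tilt); b=np.c_[L[:,1],L[:,0],-L[:,2]]   # tool x=lid y, y=lid x, z=-lid z
    return b@Ro.from_rotvec([0,phi,0]).as_matrix()
def plan(P,R,n):
    st=arm.get_state(); r=Ro.from_rotvec(st["ee_rot"]).as_matrix()
    w=Ro.from_matrix(r.T@R).as_rotvec(); d=R.T@(np.array(P)-st["eef_pos"])*1e3
    print(st["eef_pos"].round(4),"q",st["joint_positions"].round(2),"rot",w.round(3),"per row",(w/n).round(4),"then shift",d.round(1))
E
python3 - <<'E'
from go import *
R=tool(-.0084,np.radians(20)); print(R.round(3).tolist())
plan([.5545,-.0417,.1094],R,8)
E
```

```text
[[-0.212, 0.766, 0.607], [0.942, -0.006, 0.337], [0.262, 0.643, -0.72]]
[ 0.5206 -0.0179  0.1586] q [-0.27  0.26  2.26  1.25  0.2  -1.47] rot [-0.115  0.299 -0.02 ] per row [-0.0144  0.0374 -0.0026] then shift [-42.5  -5.5  48. ]
```

>>> arm_command([
  [[-0.0144, 0.0374, -0.0026], [0, 0, 0], 45],
  [[-0.0144, 0.0374, -0.0026], [0, 0, 0], 45],
  [[-0.0144, 0.0374, -0.0026], [0, 0, 0], 45],
  [[-0.0144, 0.0374, -0.0026], [0, 0, 0], 45],
  [[-0.0144, 0.0374, -0.0026], [0, 0, 0], 45],
  [[-0.0144, 0.0374, -0.0026], [0, 0, 0], 45],
  [[-0.0144, 0.0374, -0.0026], [0, 0, 0], 45],
  [[-0.0144, 0.0374, -0.0026], [0, 0, 0], 45],
])

```text
t: 15.85
eef_pos: [0.5198, -0.0175, 0.1583]
ee_rot: [1.797, 2.028, 1.03]
force: [-0.4, 0.8, 0.5]
gripper_width: 0.528
finger_force: 0.0
```

```bash
python3 - <<'E'
from go import *
plan([.5545,-.0417,.1094],tool(-.0084,np.radians(20)),4)
E
```

```text
[ 0.5198 -0.0175  0.1583] q [-0.51  0.34  2.3   1.5   0.64 -1.97] rot [-0.005 -0.004 -0.001] per row [-0.0012 -0.0009 -0.0003] then shift [-43.   -4.7  48.1]
```

>>> arm_command([
  [[-0.002, -0.002, 0], [-10.7, -1.2, 12], 45],
  [[-0.002, -0.002, 0], [-10.7, -1.2, 12], 45],
  [[0, 0, 0], [-10.7, -1.2, 12], 45],
  [[0, 0, 0], [-10.7, -1.2, 12], 45],
  [[0, 0, 0], [0, 0, 0], 45],
])

```text
t: 16.27
eef_pos: [0.5554, -0.0424, 0.1079]
ee_rot: [1.797, 2.021, 1.027]
force: [-0.5, -0.4, 0.2]
gripper_width: 0.531
finger_force: 0.0
```

```bash
python3 - <<'E'
from go import *
plan([.5968,-.0178,.0590],tool(-.0084,np.radians(20)),4)
p=arm.get_state()["eef_pos"];R=Ro.from_rotvec(arm.get_state()["ee_rot"]).as_matrix()
g=[]
for n in("side","top"):
    S=arm.snapshot(n); pickle.dump(S,open(n+"4.pkl","wb")); im=S["image"][:,:,::-1]
    x0,y0,w,h,s=(225,120,160,180,2.5) if n=="side" else (290,190,120,135,3.33)
    c=cv2.resize(im[y0:y0+h,x0:x0+w],None,fx=s,fy=s,interpolation=cv2.INTER_CUBIC)
    for k in(1,-1):
        Q=np.array([p+R@np.array([x,k*.0225,z-.043]) for x,z in((-.011,0),(.011,0),(.011,-.03),(-.011,-.03))])
        cv2.polylines(c,[((proj(S,Q)-[x0,y0]+.5)*s).astype(int)],True,(0,0,255),1)
    g.append(c[:449])
cv2.imwrite("pics/l1.png",np.hstack(g))
E
```

```text
[ 0.5554 -0.0424  0.1079] q [-0.52  0.49  2.25  1.65  0.64 -2.15] rot [-0.002  0.001 -0.002] per row [-0.0004  0.0004 -0.0006] then shift [ 1.6  0.1 68.6]
```

View pics/l1.png

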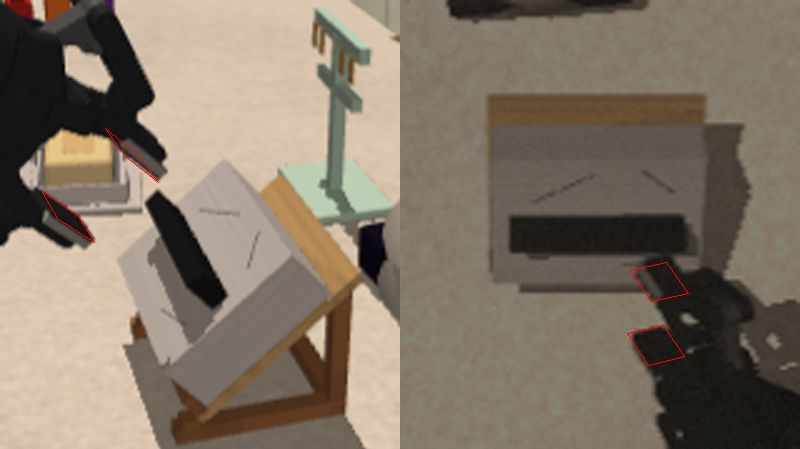

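That was my tenth and last picture. The projected pad outlines match the fingertips in both views, so the 40 mm offset holds. The fingers straddle the bar's line, with the bar around (325..390, 195..240) in the side view. The soap also lies flat in the case. I'll advance and grip.

>>> arm_command([
  [[0, 0, 0], [0.8, 0, 12], 45],
  [[0, 0, 0], [0.8, 0, 14], 45],
  [[0, 0, 0], [0, 0, 14], 45],
  [[0, 0, 0], [0, 0, 12], 45],
  [[0, 0, 0], [0, 0, 8], 45],
  [[0, 0, 0], [0, 0, 4], 45],
  [[0, 0, 0], [0, 0, 2], 45],
  [[0, 0, 0], [0, 0, 0], 45],
])

```text
t: 17.03
eef_pos: [0.5953, -0.0185, 0.0634]
ee_rot: [1.792, 2.017, 1.028]
force: [0.4, -0.7, -0.0]
gripper_width: 0.524
finger_force: 0.0
```

>>> arm_command([
  [[0, 0, 0], [0, 0, 0], 30],
  [[0, 0, 0], [0, 0, 0], 22],
  [[0, 0, 0], [0, 0, 0], 18],
  [[0, 0, 0], [0, 0, 0], 15],
  [[0, 0, 0], [0, 0, 0], 12],
  [[0, 0, 0], [0, 0, 0], 8],
  [[0, 0, 0], [0, 0, 0], 5],
  [[0, 0, 0], [0, 0, 0], 5],
], newtons=50)

```text
t: 17.7
eef_pos: [0.595, -0.019, 0.0633]
ee_rot: [1.792, 2.016, 1.027]
force: [-6.0, -2.9, 4.7]
gripper_width: 0.125
finger_force: 49.2
```

```bash
python3 - <<'E'
from go import *
plan([.5968,-.0178,.0590],tool(-.0084,np.radians(20)),4); st=arm.get_state(); print(st["gripper_width"],st["finger_force"],st["wrist_torque"])
E
```

```text
[ 0.595  -0.019   0.0633] q [-0.43  0.61  2.21  1.86  0.62 -2.3 ] rot [0.004 0.005 0.   ] per row [0.0009 0.0012 0.0001] then shift [-0.4 -1.4  4.5]
0.12519942350065708 49.159178137779236 [-0.24922943  0.59524802  0.14847215]
```

Gripped at about 11 mm with 49 N. I'll lift square off the board.

>>> arm_command([
  [[0, 0, 0], [0, 0, 0], 5],
  [[0, 0, 0], [0.7, 0, -1.9], 5],
  [[0, 0, 0], [1.4, 0, -3.8], 5],
  [[0, 0, 0], [2.4, 0, -6.6], 5],
  [[0, 0, 0], [3.4, 0, -9.4], 5],
  [[0, 0, 0], [4.1, 0, -11.3], 5],
  [[0, 0, 0], [4.1, 0, -11.3], 5],
  [[0, 0, 0], [3.4, 0, -9.4], 5],
], newtons=70)

```text
t: 18.37
eef_pos: [0.5576, -0.0182, 0.1078]
ee_rot: [1.791, 2.016, 1.027]
force: [0.1, 0.4, -1.1]
gripper_width: 0.117
finger_force: 68.8
```

```bash
python3 - <<'E'
from go import *
# lid origin in tool frame at grasp
R=tool(-.0084,np.radians(20)); v=R.T@(np.array([.6009,-.0317,.0541])-np.array([.595,-.019,.0633])); print("lid in tool",v.round(4))
st=arm.get_state(); r=Ro.from_rotvec(st["ee_rot"]).as_matrix(); print("up in tool",(r.T@[0,0,1]).round(3),"-x",(r.T@[-1,0,0]).round(3),st["gripper_width"],st["finger_force"],st["force"])
plan([.56,0,.2],tool(-.0084,np.radians(20),0),10)
E
```

```text
lid in tool [-0.0156 -0.0013  0.0059]
up in tool [ 0.258  0.646 -0.718] -x [ 0.21  -0.763 -0.611] 0.11683315445682793 68.75044226646423 [ 0.08678154  0.43127743 -1.05360269]
[ 0.5576 -0.0182  0.1078] q [-0.47  0.48  2.27  1.73  0.62 -2.19] rot [0.661 0.004 0.238] per row [0.0661 0.0004 0.0238] then shift [ 48.6   2.2 -80.4]
```

>>> arm_command([
  [[0, 0, 0], [3, 8, -9], 5],
  [[0, 0, 0], [5, 13, -14], 5],
  [[0, 0, 0], [5, 13, -14], 5],
  [[0, 0, 0], [5, 11.3, -13.3], 5],
  [[0.0661, 0.0004, 0.0238], [0, 0, 0], 5],
  [[0.0661, 0.0004, 0.0238], [0, 0, 0], 5],
  [[0.0661, 0.0004, 0.0238], [0, 0, 0], 5],
  [[0.0661, 0.0004, 0.0238], [0, 0, 0], 5],
])

```text
t: 19.03
eef_pos: [0.5578, -0.0184, 0.1776]
ee_rot: [2.024, 2.166, 0.827]
force: [-0.2, 0.7, -2.0]
gripper_width: 0.118
finger_force: 68.7
```

>>> arm_command([
  [[0.0661, 0.0004, 0.0238], [0, 0, 0], 5],
  [[0.0661, 0.0004, 0.0238], [0, 0, 0], 5],
  [[0.0661, 0.0004, 0.0238], [0, 0, 0], 5],
  [[0.0661, 0.0004, 0.0238], [0, 0, 0], 5],
  [[0.0661, 0.0004, 0.0238], [0, 0, 0], 5],
  [[0.0661, 0.0004, 0.0238], [0, 0, 0], 5],
  [[0, 0, 0], [0, 0, 0], 5],
])

```text
t: 19.62
eef_pos: [0.5594, -0.0183, 0.1771]
ee_rot: [-2.043, -2.032, -0.374]
force: [-0.9, 0.6, -1.6]
gripper_width: 0.115
finger_force: 68.7
```

```bash
cat >> go.py <<'E'
V=np.array([-.0156,0,.0059])
def lidplan(o,yaw,phi=np.radians(20),n=8):
    R=tool(yaw,phi,0); plan(np.array(o)-R@V,R,n)
    st=arm.get_state(); r=Ro.from_rotvec(st["ee_rot"]).as_matrix(); print("lid now",(st["eef_pos"]+r@V).round(4),"F",st["force"].round(1),st["gripper_width"].round(3),"up",(r.T@[0,0,1]).round(3))
E
python3 - <<'E'
from go import *
lidplan([.556,.2636,.14],np.radians(-11.1))
E
```

```text
[ 0.5594 -0.0183  0.1771] q [-0.33  0.45  1.74  0.38  1.09 -0.52] rot [-0.052 -0.001  0.179] per row [-0.0065 -0.0002  0.0224] then shift [262.2 -57.6 123.4]Traceback (most recent call last):
  File "<stdin>", line 2, in <module>
  File "go.py", line 15, in lidplan
    st=arm.get_state(); r=Ro.from_rotvec(st["ee_rot"]).as_matrix(); print("lid now",(st["eef_pos"]+r@V).round(4),"F",st["force"].round(1),st["gripper_width"].round(3),"up",(r.T@[0,0,1]).round(3))
                                                                                                                                          ^^^^^^^^^^^^^^^^^^^^^^^^^
AttributeError: 'float' object has no attribute 'round'
```

>>> arm_command([
  [[-0.013, 0, 0.045], [0, 0, 0], 5],
  [[-0.013, 0, 0.045], [0, 0, 0], 5],
  [[-0.013, 0, 0.045], [0, 0, 0], 5],
  [[-0.013, 0, 0.044], [0, 0, 0], 5],
  [[0, 0, 0], [11, -2.4, 5.1], 5],
  [[0, 0, 0], [22, -4.8, 10.3], 5],
  [[0, 0, 0], [22, -4.8, 10.3], 5],
  [[0, 0, 0], [22, -4.8, 10.3], 5],
])

```text
t: 20.28
eef_pos: [0.5577, 0.0697, 0.1697]
ee_rot: [-2.233, -1.84, -0.401]
force: [0.1, 0.0, -1.0]
gripper_width: 0.117
finger_force: 68.8
```

>>> arm_command([
  [[0, 0, 0], [22, -4.8, 10.3], 5],
  [[0, 0, 0], [22, -4.8, 10.3], 5],
  [[0, 0, 0], [22, -4.8, 10.3], 5],
  [[0, 0, 0], [22, -4.8, 10.3], 5],
  [[0, 0, 0], [22, -4.8, 10.3], 5],
  [[0, 0, 0], [22, -4.8, 10.3], 5],
  [[0, 0, 0], [22, -4.8, 10.3], 5],
  [[0, 0, 0], [22, -4.8, 10.3], 5],
])

```text
t: 20.95
eef_pos: [0.557, 0.2673, 0.153]
ee_rot: [-2.232, -1.841, -0.401]
force: [-0.2, 0.4, -1.9]
gripper_width: 0.114
finger_force: 68.8
```

>>> arm_command([
  [[0, 0, 0], [9, -2.2, 5], 5],
  [[0, 0, 0], [0, 0, 0], 5],
  [[0, 0, 0], [0, 0, 0], 5],
])

```text
t: 21.2
eef_pos: [0.5571, 0.2763, 0.1512]
ee_rot: [-2.231, -1.841, -0.4]
force: [-0.5, -0.5, -0.9]
gripper_width: 0.118
finger_force: 68.8
```

```bash
sed -i 's/st\["gripper_width"\].round(3)/round(float(st["gripper_width"]),3)/' go.py; python3 - <<'E'
from go import *
lidplan([.556,.2636,.14],np.radians(-11.1))
# lid edges in both views vs prediction: gradient search of lid position in hand
S=arm.snapshot("side");T=arm.snapshot("top"); pickle.dump((S,T,arm.get_state()),open("hand.pkl","wb"))
st=arm.get_state(); r=Ro.from_rotvec(st["ee_rot"]).as_matrix(); L=np.c_[r@[0,1,0],r@[np.cos(np.radians(20)),0,np.sin(np.radians(20))]]; L=np.c_[L,np.cross(L[:,0],L[:,1])]; print("lid axes",L.round(3).tolist())
o=st["eef_pos"]+r@V
for C,n in((S,"side"),(T,"top")):
    g=cv2.GaussianBlur(C["image"].astype(np.float32).mean(2),(0,0),.8); mag=np.hypot(cv2.Sobel(g,5,1,0),cv2.Sobel(g,5,0,1))
    E=[]
    if n=="side": segs=[((-.046,-.063,0),(.046,-.063,0)),((-.046,-.063,.036),(.046,-.063,.036)),((-.046,-.063,0),(-.046,-.063,.036)),((.046,-.063,0),(.046,-.063,.036))]
    else: segs=[((-.046,.063,.036),(.046,.063,.036)),((-.046,-.063,.036),(-.046,.063,.036)),((.046,-.063,.036),(.046,.063,.036)),((-.046,-.063,.036),(.046,-.063,.036))]
    for i,(a,b) in enumerate(segs):
        P=np.array([o+L@(np.array(a)+(np.array(b)-a)*f) for f in np.linspace(.08,.92,40)]); q=proj(C,P); d=q[-1]-q[0]; nrm=np.array([-d[1],d[0]])/np.linalg.norm(d)
        prof=[float(np.mean(cv2.remap(mag,(q+k*nrm)[:,0].astype(np.float32),(q+k*nrm)[:,1].astype(np.float32),1))) for k in np.arange(-8,8.5,.5)]
        print(n,i,"mid",q[20].round(0),"normal",nrm.round(2),"peaks",[(np.arange(-8,8.5,.5)[j],round(prof[j])) for j in range(1,32) if prof[j]>prof[j-1] and prof[j]>=prof[j+1] and prof[j]>40])
E
```

```text
[0.5571 0.2763 0.1512] q [0.2  0.47 1.77 0.46 0.81 0.09] rot [ 0.002 -0.003  0.003] per row [ 0.0002 -0.0004  0.0004] then shift [-0.2  1.3  0.3]
lid now [0.5548 0.2639 0.1403] F [-0.5 -0.5 -0.9] 0.118 up [ 0.345  0.003 -0.939]
lid axes [[0.981, 0.192, -0.003], [-0.192, 0.981, -0.003], [0.003, 0.003, 1.0]]
side 0 mid [250. 135.] normal [0.04 1.  ] peaks [(np.float64(-0.5), 164)]
side 1 mid [248. 115.] normal [0.04 1.  ] peaks [(np.float64(-6.0), 153), (np.float64(-2.5), 60)]
side 2 mid [222. 126.] normal [ 0.99 -0.12] peaks [(np.float64(0.5), 183)]
side 3 mid [275. 124.] normal [ 1.   -0.06] peaks [(np.float64(0.0), 195)]
top 0 mid [157. 258.] normal [0.98 0.2 ] peaks [(np.float64(5.0), 210)]
top 1 mid [184. 290.] normal [ 0.2  -0.98] peaks []
top 2 mid [194. 241.] normal [ 0.19 -0.98] peaks [(np.float64(7.0), 163)]
top 3 mid [224. 271.] normal [0.98 0.19] peaks []
```

```bash
python3 - <<'E'
from go import *
S,T,st=pickle.load(open("hand.pkl","rb"))
g=T["image"].mean(2)
print("row258",g[258,145:200].astype(int)); print("row240",g[240,150:215:1].astype(int)); print("col194",g[215:260,194].astype(int)); print("col175",g[220:300,175].astype(int))
E
```

```text
row258 [136 134 133 133 136 138 137 136 135 135 136 137 141 149 150  87  36  35
  33  30  28  30  32  42  48  43  36  42  39  35  36  36  39  37  37  36
  37  34  37  32  28  29  32  27  30  27  28  37  39  41  39  38  38  40
  39]
row240 [139 142 140 139 134 138 137 137 137 135 140 145 148 150 149 151 124  32
  33  37  43  39  37  43  38  36  40  39  39  37  38  38  37  38  33  27
  32  32  35  35  37  38  35  35  36  34  36  35  36  32  34  33  35  33
  33  36  34  33  33  34  35  31  32  33  32]
col194 [134 135 135 135 135 134 135 135 134 132 135 135 136 133 131 132 132 135
 133  93  45  34  31  34  38  36  33  33  36  35  38  37  37  36  37  36
  37  36  39  38  41  39  39  41  39]
col175 [135 136 136 137 138 137 139 139 139 111  58  34  34  35  38  37  35  36
  37  36  36  39  37  39  40  40  37  38  40  39  36  36  40  37  36  34
  37  38  36  36  37  36  35  36  34  37  37  35  37  33  39  38  35  37
  38  37  36  35  37  38  34  36  36  35  34  34  35  35  37  34  36  33
  35  35  35  36  37  34  36  36]
```

The lid in hand matches the prediction to within 0.5 px in both views. I'll shift it 1.5 mm and lower it over the case.

>>> arm_command([
  [[0, 0, 0], [-3, 1.5, 8], 5],
  [[0, 0, 0], [-6, 0, 16.3], 5],
  [[0, 0, 0], [-6, 0, 16.3], 5],
  [[0, 0, 0], [-6, 0, 16.3], 5],
  [[0, 0, 0], [-6, 0, 16.3], 5],
  [[0, 0, 0], [-5, 0, 13.6], 5],
  [[0, 0, 0], [-3.3, 0, 9], 5],
  [[0, 0, 0], [0, 0, 0], 5],
])

```text
t: 21.97
eef_pos: [0.5589, 0.2749, 0.047]
ee_rot: [-2.234, -1.837, -0.396]
force: [-0.6, 0.6, -1.8]
gripper_width: 0.116
finger_force: 68.7
```

```bash
python3 - <<'E'
from go import *
lidplan([.5563,.2636,.022],np.radians(-11.2))
E
```

```text
[0.5589 0.2749 0.047 ] q [ 0.2   0.62  1.85  0.59  0.61 -0.08] rot [-0.001 -0.002  0.001] per row [-0.0001 -0.0002  0.0001] then shift [-3.8 -0.3 13.6]
lid now [0.5564 0.2625 0.0361] F [-0.6  0.6 -1.8] 0.116 up [ 0.344 -0.    -0.939]
```

>>> arm_command([
  [[0, 0, 0], [-1, -0.1, 4], 5],
  [[0, 0, 0], [-1, -0.1, 4], 5],
  [[0, 0, 0], [-1, -0.1, 3.6], 5],
  [[0, 0, 0], [-0.8, 0, 2], 5],
  [[0, 0, 0], [0, 0, 0], 5],
])

```text
t: 22.38
eef_pos: [0.5594, 0.277, 0.0349]
ee_rot: [-2.233, -1.839, -0.4]
force: [-1.1, 0.5, -1.6]
gripper_width: 0.118
finger_force: 68.7
```

>>> arm_command([
  [[0, 0, 0], [-0.7, 0, 1.9], 5],
  [[0, 0, 0], [-0.7, 0, 1.9], 5],
  [[0, 0, 0], [-0.7, 0, 1.9], 5],
  [[0, 0, 0], [0, 0, 0], 5],
  [[0, 0, 0], [0, 0, 0], 5],
])

```text
t: 22.8
eef_pos: [0.5594, 0.277, 0.0289]
ee_rot: [-2.233, -1.839, -0.4]
force: [0.2, -0.0, -0.2]
gripper_width: 0.122
finger_force: 68.7
```

```bash
python3 - <<'E'
from go import *
lidplan([.5563,.2636,.007],np.radians(-11.2)); print(arm.get_state()["wrist_torque"])
E
```

```text
[0.5594 0.277  0.0289] q [ 0.2   0.65  1.86  0.62  0.58 -0.12] rot [ 0.001 -0.003  0.003] per row [ 0.0002 -0.0004  0.0004] then shift [-4.8 -0.5 10. ]
lid now [0.557  0.2646 0.018 ] F [ 0.2 -0.  -0.2] 0.122 up [ 0.345  0.002 -0.939]
[-0.22532008  0.04661793  0.01432608]
```

>>> arm_command([
  [[0, 0, 0], [-1.1, -0.3, 1.9], 5],
  [[0, 0, 0], [-1.1, -0.2, 1.9], 5],
  [[0, 0, 0], [0, 0, 0], 5],
  [[0, 0, 0], [0, 0, 0], 5],
])

```text
t: 23.13
eef_pos: [0.5587, 0.2763, 0.0245]
ee_rot: [-2.233, -1.839, -0.399]
force: [0.3, 0.0, -1.6]
gripper_width: 0.117
finger_force: 68.7
```

>>> arm_command([
  [[0, 0, 0], [-0.7, 0, 1.9], 5],
  [[0, 0, 0], [-0.7, 0, 1.9], 5],
  [[0, 0, 0], [0, 0, 0], 5],
  [[0, 0, 0], [0, 0, 0], 5],
])

```text
t: 23.47
eef_pos: [0.5588, 0.2763, 0.0205]
ee_rot: [-2.233, -1.839, -0.399]
force: [-0.1, -0.9, -2.1]
gripper_width: 0.117
finger_force: 68.7
```

```bash
python3 - <<'E'
from go import *
lidplan([.5563,.2636,.006],np.radians(-11.2)); print(arm.get_state()["wrist_torque"])
E
```

```text
[0.5588 0.2763 0.0205] q [ 0.2   0.67  1.86  0.64  0.56 -0.14] rot [ 0.001 -0.003  0.003] per row [ 0.0002 -0.0004  0.0003] then shift [-1.5  0.   3.2]
lid now [0.5564 0.264  0.0095] F [-0.1 -0.9 -2.1] 0.117 up [ 0.345  0.002 -0.939]
[-0.21241684  0.09580117  0.00071134]
```

Lid at 0.0095 with no contact. I'll go down in 1 mm steps.

>>> arm_command([
  [[0, 0, 0], [-0.35, 0, 0.94], 5],
  [[0, 0, 0], [-0.35, 0, 0.94], 5],
  [[0, 0, 0], [0, 0, 0], 5],
  [[0, 0, 0], [0, 0, 0], 5],
])

```text
t: 23.8
eef_pos: [0.5588, 0.2764, 0.0186]
ee_rot: [-2.233, -1.839, -0.4]
force: [0.5, 0.2, -1.5]
gripper_width: 0.117
finger_force: 68.7
```

>>> arm_command([
  [[0, 0, 0], [-0.35, 0, 0.94], 5],
  [[0, 0, 0], [0, 0, 0], 5],
  [[0, 0, 0], [0, 0, 0], 5],
])

```text
t: 24.05
eef_pos: [0.5588, 0.2763, 0.0176]
ee_rot: [-2.233, -1.839, -0.4]
force: [-0.0, -0.4, -0.4]
gripper_width: 0.114
finger_force: 68.7
```

>>> arm_command([
  [[0, 0, 0], [-0.17, 0, 0.47], 5],
  [[0, 0, 0], [0, 0, 0], 5],
  [[0, 0, 0], [0, 0, 0], 5],
])

```text
t: 24.3
eef_pos: [0.5589, 0.2763, 0.0171]
ee_rot: [-2.233, -1.839, -0.4]
force: [0.1, 1.1, -0.6]
gripper_width: 0.116
finger_force: 68.7
```

>>> arm_command([
  [[0, 0, 0], [-0.17, 0, 0.47], 5],
  [[0, 0, 0], [0, 0, 0], 5],
  [[0, 0, 0], [0, 0, 0], 5],
])

```text
t: 24.55
eef_pos: [0.5589, 0.2763, 0.0167]
ee_rot: [-2.233, -1.839, -0.4]
force: [-0.2, 1.0, -1.0]
gripper_width: 0.119
finger_force: 68.9
```

>>> arm_command([
  [[0, 0, 0], [-0.17, 0, 0.47], 5],
  [[0, 0, 0], [0, 0, 0], 5],
  [[0, 0, 0], [0, 0, 0], 5],
])

```text
t: 24.8
eef_pos: [0.559, 0.2766, 0.0164]
ee_rot: [-2.233, -1.839, -0.401]
force: [-0.6, 2.5, 3.6]
gripper_width: 0.112
finger_force: 69.2
```

Contact came at a computed lid height of 0.0055, and a full seat is 0.006. I'll press slightly, then release.

>>> arm_command([
  [[0, 0, 0], [-0.17, 0, 0.47], 5],
  [[0, 0, 0], [0, 0, 0], 5],
  [[0, 0, 0], [0, 0, 0], 5],
])

```text
t: 25.05
eef_pos: [0.5591, 0.2766, 0.0162]
ee_rot: [-2.233, -1.839, -0.401]
force: [-0.8, 2.6, 7.4]
gripper_width: 0.118
finger_force: 69.8
```

>>> arm_command([
  [[0, 0, 0], [0, 0, 0], 11],
  [[0, 0, 0], [0, 0, 0], 14],
  [[0, 0, 0], [0, 0, 0], 17],
  [[0, 0, 0], [0, 0, 0], 22],
  [[0, 0, 0], [0, 0, 0], 28],
  [[0, 0, 0], [0, 0, 0], 35],
  [[0, 0, 0], [0, 0, 0], 35],
  [[0, 0, 0], [0, 0, 0], 35],
], newtons=20)

```text
t: 25.72
eef_pos: [0.5589, 0.2763, 0.0156]
ee_rot: [-2.233, -1.839, -0.4]
force: [-0.0, -0.8, 0.1]
gripper_width: 0.411
finger_force: 0.0
```

```bash
python3 - <<'E'
from go import *
lidplan([.5563,.2636,.006],np.radians(-11.2))
S=arm.snapshot("side")
st=arm.get_state()
g=cv2.GaussianBlur(S["image"].astype(np.float32).mean(2),(0,0),.8); mag=np.hypot(cv2.Sobel(g,5,1,0),cv2.Sobel(g,5,0,1))
L=lidR(np.radians(-11.3),0);o=np.array([.5563,.2636,.006])
for i,(a,b) in enumerate([((-.046,-.063,0),(.046,-.063,0)),((-.046,-.063,.036),(.046,-.063,.036)),((-.046,-.063,0),(-.046,-.063,.036)),((.046,-.063,0),(.046,-.063,.036)),((-.046,-.063,.036),(-.046,.063,.036)),((.046,-.063,.036),(.046,.063,.036))]):
    for lo,hi in((.05,.5),(.5,.95)):
        P=np.array([o+L@(np.array(a)+(np.array(b)-a)*f) for f in np.linspace(lo,hi,30)]); q=proj(S,P); d=q[-1]-q[0]; nrm=np.array([-d[1],d[0]])/np.linalg.norm(d); ks=np.arange(-5,5.25,.25)
        prof=[float(np.mean(cv2.remap(mag,(q+k*nrm)[:,0].astype(np.float32),(q+k*nrm)[:,1].astype(np.float32),1))) for k in ks]
        print(i,lo,q[15].round(0),nrm.round(2),[(float(ks[j]),round(prof[j])) for j in range(1,len(ks)-1) if prof[j]>prof[j-1] and prof[j]>=prof[j+1] and prof[j]>40])
E
```

```text
[0.5589 0.2763 0.0156] q [ 0.2   0.67  1.87  0.65  0.55 -0.16] rot [ 0.002 -0.003  0.003] per row [ 0.0002 -0.0004  0.0004] then shift [ 0.1 -0.1 -1.3]
lid now [0.5565 0.2639 0.0046] F [-0.  -0.8  0.1] 0.411 up [ 0.345  0.002 -0.939]
0 0.05 [245. 204.] [0.05 1.  ] []
0 0.5 [267. 203.] [0.05 1.  ] []
1 0.05 [243. 186.] [0.05 1.  ] [(-3.75, 124), (-0.75, 78)]
1 0.5 [265. 185.] [0.05 1.  ] [(-3.5, 148), (-0.5, 72)]
2 0.05 [231. 199.] [ 0.99 -0.12] [(0.0, 172)]
2 0.5 [230. 192.] [ 0.99 -0.12] [(0.75, 214)]
3 0.05 [279. 197.] [ 1.   -0.06] [(2.5, 186)]
3 0.5 [279. 189.] [ 1.   -0.06] [(1.0, 171)]
4 0.05 [231. 179.] [0.98 0.17] [(0.75, 165)]
4 0.5 [233. 168.] [0.98 0.17] []
5 0.05 [278. 177.] [ 1.   -0.05] [(1.5, 133)]
5 0.5 [278. 166.] [ 1.   -0.05] []
```

Both halves of the near top edge read level and at seated height. I'll retreat along the fingers, move clear and check from above.

>>> arm_command([
  [[0, 0, 0], [0, 0, -4], 35],
  [[0, 0, 0], [0, 0, -8], 35],
  [[0, 0, 0], [0, 0, -14], 35],
  [[0, 0, 0], [0, 0, -20], 35],
  [[0, 0, 0], [0, 0, -25], 35],
  [[0, 0, 0], [0, 0, -25], 35],
  [[0, 0, 0], [0, 0, -25], 35],
  [[0, 0, 0], [0, 0, -25], 35],
])

```text
t: 26.43
eef_pos: [0.5485, 0.226, 0.1551]
ee_rot: [-2.234, -1.839, -0.401]
force: [0.6, 0.1, 0.1]
gripper_width: 0.41
finger_force: 0.0
```

>>> arm_command([
  [[0, 0, 0], [-25, 0, 0], 35],
  [[0, 0, 0], [-30, 0, 0], 35],
  [[0, 0, 0], [-30, -10, -5], 35],
  [[0, 0, 0], [-30, -10, -10], 35],
  [[0, 0, 0], [-30, -10, -10], 35],
  [[0, 0, 0], [-30, -10, -10], 35],
  [[0, 0, 0], [-20, 0, 0], 35],
  [[0, 0, 0], [0, 0, 0], 35],
])

```text
t: 27.1
eef_pos: [0.4714, 0.0402, 0.1187]
ee_rot: [-2.237, -1.836, -0.4]
force: [0.6, 0.5, -0.5]
gripper_width: 0.406
finger_force: 0.0
```

```bash
python3 - <<'E'
from go import *
print(arm.get_state()["eef_pos"],arm.get_state()["force"])
L=lidR(np.radians(-11.3),0);o=np.array([.5563,.2636,.006])
a,b=.046,.063
E={"side":[((-a,-b,.036),(a,-b,.036)),((-a,b,.036),(a,b,.036)),((-a,-b,.036),(-a,b,.036)),((a,-b,.036),(a,b,.036)),((-.05,-.067,0),(.05,-.067,0))],"top":[((-a,-b,.036),(a,-b,.036)),((-a,b,.036),(a,b,.036)),((-a,-b,.036),(-a,b,.036)),((a,-b,.036),(a,b,.036)),((-.05,-.067,0),(.05,-.067,0)),((-.05,.067,0),(.05,.067,0)),((-.05,-.067,0),(-.05,.067,0)),((.05,-.067,0),(.05,.067,0))]}
for n in E:
    S=arm.snapshot(n); pickle.dump(S,open(n+"9.pkl","wb")); g=cv2.GaussianBlur(S["image"].astype(np.float32).mean(2),(0,0),.6); mag=np.hypot(cv2.Sobel(g,5,1,0),cv2.Sobel(g,5,0,1))
    for i,(p,r) in enumerate(E[n]):
        for lo,hi in((.05,.45),(.55,.95)):
            q=proj(S,np.array([o+L@(np.array(p)+(np.array(r)-p)*f) for f in np.linspace(lo,hi,30)])); d=q[-1]-q[0]; m=np.array([-d[1],d[0]])/np.linalg.norm(d); ks=np.arange(-5,5.25,.25)
            pr=[float(np.mean(cv2.remap(mag,(q+k*m)[:,0].astype(np.float32),(q+k*m)[:,1].astype(np.float32),1))) for k in ks]
            print(n,i,lo,q[15].round(0),m.round(1),[(float(ks[j]),round(pr[j])) for j in range(1,len(ks)-1) if pr[j]>pr[j-1] and pr[j]>=pr[j+1] and pr[j]>30])
# bystanders moved?
for n in E:
    d=np.abs(pickle.load(open(n+"9.pkl","rb"))["image"].astype(int)-pickle.load(open(n+"0.pkl","rb"))["image"].astype(int)).max(2)
    R={"top":{"lamp":(285,105,375,198),"ear":(215,160,300,203),"roll":(410,172,442,208),"file":(295,335,375,360)},"side":{"lamp":(368,178,488,268),"roll":(425,270,475,335),"file":(160,245,190,315),"ear":(335,120,385,210)}}[n]
    print(n,{k:int((d[y0:y1,x0:x1]>40).sum()) for k,(x0,y0,x1,y1) in R.items()})
E
```

```text
[0.47140214 0.04021868 0.11866701] [ 0.64418525  0.48000907 -0.53851742]
side 0 0.05 [242. 186.] [0. 1.] [(-0.5, 206)]
side 0 0.55 [267. 185.] [0. 1.] [(-0.5, 193)]
side 1 0.05 [245. 162.] [0. 1.] [(-3.0, 144), (-0.5, 154)]
side 1 0.55 [267. 161.] [0. 1.] [(-0.25, 79), (2.0, 69), (4.25, 78)]
side 2 0.05 [231. 180.] [1.  0.2] [(1.0, 31)]
side 2 0.55 [233. 168.] [1.  0.2] [(1.0, 228), (3.25, 204)]
side 3 0.05 [278. 178.] [ 1. -0.] [(1.0, 70), (2.5, 92)]
side 3 0.55 [278. 166.] [ 1. -0.] []
side 4 0.05 [243. 205.] [0. 1.] [(-2.25, 35), (1.25, 44), (4.75, 270)]
side 4 0.55 [269. 203.] [0. 1.] [(1.25, 44)]
top 0 0.05 [232. 285.] [1.  0.2] [(0.0, 265), (2.75, 44)]
top 0 0.55 [237. 263.] [1.  0.2] [(-0.25, 274), (2.5, 51)]
top 1 0.05 [173. 273.] [1.  0.2] [(-0.25, 40), (4.5, 43)]
top 1 0.55 [178. 251.] [1.  0.2] [(-0.25, 33)]
top 2 0.05 [215. 293.] [ 0.2 -1. ] [(-3.25, 38), (-1.0, 73)]
top 2 0.55 [185. 287.] [ 0.2 -1. ] [(-3.5, 32), (-1.25, 70)]
top 3 0.05 [223. 249.] [ 0.2 -1. ] [(-0.5, 69), (1.5, 32)]
top 3 0.55 [194. 244.] [ 0.2 -1. ] [(-0.5, 67)]
top 4 0.05 [236. 287.] [1.  0.2] [(-4.75, 262), (-2.0, 51)]
top 4 0.55 [241. 263.] [1.  0.2] [(-4.75, 273), (-2.0, 56), (0.75, 32)]
top 5 0.05 [176. 274.] [1.  0.2] [(-2.75, 40), (2.0, 39), (3.0, 38), (4.0, 39), (4.75, 40)]
top 5 0.55 [180. 251.] [1.  0.2] [(-2.75, 33), (2.5, 43), (3.25, 43)]
top 6 0.05 [218. 295.] [ 0.2 -1. ] [(-1.75, 40), (0.5, 73)]
top 6 0.55 [188. 289.] [ 0.2 -1. ] [(-2.0, 32), (0.25, 70)]
top 7 0.05 [228. 249.] [ 0.2 -1. ] [(-1.5, 82)]
top 7 0.55 [197. 243.] [ 0.2 -1. ] [(-1.75, 69), (0.25, 31)]
side {'lamp': 0, 'roll': 0, 'file': 155, 'ear': 0}
top {'lamp': 0, 'ear': 0, 'roll': 0, 'file': 1402}
```

The lid's edges match a seated, square lid within about 0.5 px, level in both views. Next I'll check the nail file, since the arm or its shadow is over it.

```bash
python3 - <<'E'
from h import *
for n in("side0","side9"):
    im=pickle.load(open(n+".pkl","rb"))["image"].astype(int); r=im[240:320,155:195]; m=(r[:,:,2]>r[:,:,1]*1.3)&(r[:,:,2]>60); v,u=np.nonzero(m); print(n,m.sum(),u.mean()+155,v.mean()+240,u.min()+155,u.max()+155,v.min()+240,v.max()+240)
E
```

```text
side0 608 174.59046052631578 283.20230263157896 163 186 250 313
side9 609 174.5944170771757 283.2200328407225 163 186 250 313
```

The nail file is unmoved, so the difference was only shadow. Handing in.

```bash
python3 -c "
from rig import arm
print(arm.close_job())"
```

```text
the job is handed in; nothing more can be done
None
```

The soap lies flat in the case with the lid seated, level and square; the lamp, earring stand, roller and nail file show no movement in the camera checks, and the job was handed in after about 27 s.

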